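# Prop the sprung bin flap with a tie rod and complete the kit

## Robot

A 6-joint arm with a two-finger parallel gripper is mounted at the origin on a cart in front of the work surface, level with it; the furniture and walls round the work are solid. World frame = base frame: x ahead of the robot, y to its left, z up, the work surface at z = 0. Lengths are in mm, angles in rad, forces in N, time in s.
With the tool pointing down it reaches from about 300 to 775 mm from the base axis. Payload 14.6 kg.
Tool frame: the origin (TCP) lies at the very end of the fingers, on their centre line; the grasp point (between the pads) lies 19 mm behind it; z points along the fingers, y is the direction in which the jaws open and shut (so a half turn about z gives the same grasp; the last joint's range is limited). The gripper opens to 94 mm and grips with 3 to 60 N. Pads are 16 mm wide; open, the fingers measure 119 mm over their backs; the gripper's body (75 mm by 177 mm) begins 78 mm behind the grasp point.
Start: joints at [1.074, 0.3, 1.521, -0, 1.321, -0.067], TCP at [229.175, 499.968, 175.846] pointing down, gripper open.
Joint ranges: [-3.03, 3.03], [-0.79, 2.21], [0.23, 2.52], [-1.04, 4.18], [0, 3.07], [-2.55, 2.55]. Speed limits (rad/s): [2.22, 2.22, 2.57, 3.14, 3.14, 3.14].

## Interface

Orientations are given as [roll, pitch, yaw] about the fixed x, y, z axes, in that order (R = Rz(yaw) Ry(pitch) Rx(roll)).
In Python, from cell import manip gives the robot as it stands.
- The arm moves only by the shell command python3 -m pendant 'ROWS' [FORCE]. ROWS is JSON, a list of rows, each an object with "claw": the finger opening in m, from 0 to 0.094; "delta_pos": the shift along the tool's x, y, z in m, a list of three; "rotation": the turn, a rotation vector about the tool's x, y, z in rad, a list of three. A call has 1 to 10 rows; each row is the pose to reach, as a shift and turn from the pose measured when the call began, along the tool's axes at that moment; what a row does not reach only later rows make up. A row lasts 1/8 s, in which the tool goes at most 62.5 mm and 10.7 degrees, less where a joint would pass 70% of its speed; a pose out of reach is approached as far as the arm can. A call with a gripper value outside its range is refused whole. The fingers move at their own pace and stop on an object; FORCE is the grip in N (left out, the last holds). Time passes only in rows, so rows that repeat a pose let the fingers close. It gives the time, the measured TCP pose, the force and the opening at its end, in the units of the state.
- manip.read_state(): the state, without advancing time (a new reading comes with each control period).
- manip.camera(name): name is "scene" or "top" or "wrist"; returns the picture (480x640x3 uint8, red, green, blue); there is no depth.
- manip.camera_model(name): a dict with "fx", "fy", "cx", "cy" (pixels), "cam_to_world" (4x4, takes a point from camera to world coordinates); the wrist camera has in their place "T_tool_cam" (4x4, takes a point from camera to tool coordinates, whose origin is the TCP and whose axes are the flange's). Camera axes: x right, y up, looking along -z (the intrinsics and any distortion apply to the point x, -y, -z); pixel columns grow to the right and rows downward; lengths in mm; the calibration is good to about 2 mm. The wrist camera is an equidistant fisheye: a pixel r from the principal point sees the ray r / f radians off the axis. A picture is of the moment at which its call begins: read the wrist's pose just before it. camera_model takes no time and is no camera call.
- manip.sign_off(): hands the job in, once; it reports no verdict.
The state is a dict: "clock": time; "joints": joint angles; "qd": joint speeds; "effort": joint torques, N m; "eef_pos": TCP position; "eef_rot": TCP orientation; "wrist_force": force on the tool from outside, world axes, zero at the start; "moment": the same for the moment, N m; "finger_gap": finger opening in mm.
Only numpy, scipy, OpenCV 4.12 (cv2) and the standard library are available. Lean on these libraries where they do the work, as an engineer would, in place of code of your own. Each camera call takes 0.05 s, during which the arm holds its last target.

## Task

The kit tray must hold one gear, one bearing and one core plug, each lying flat in a bay of its own; see which of the three is missing and fetch it from the blue parts bin. The bin's flap springs shut, so lift it by its two arms with the tie rod, lay the rod across the two rests behind their horns so that it props the flap open, let go, then take the missing part out and lay it in the tray's empty bay. Leave the flap propped by the rod, and the other parts in the bin and everything round about where they are.

Things in the scene. Friction and masses are not known exactly. Their poses are not given: they have to be found in the camera images.
- parts_bin: Blue sheet-steel bin, fixed, open at the top under its flap. Origin: centre of its underside; x to its rear (away from the robot), y left, z up; numbers marked 'bin' are mm in this frame. Walls outside x -79 to 92, y -83 to 83; inside x -75 to 88, y -80 to 80; floor at z 3, walls to z 60 (rear 64). Dark cheek plates, 4 thick, stand at y -95 and 95, x 42 to 92.
- prop_seat (a point): Fixed; axes of the bin. Middle of a 12 mm bar's axis when it lies along y on both cheeks' rests: bin x 59, y 0, z 132. Each rest is a level shelf at bin z 126, x 53 to 92, with a horn in front (x 42 to 53, up to z 151); above and behind it is free but for the flap, whose spring pushes the bar forward against the horns; the flap then stands at about 1.6 rad.
- flap (a joint): Opening angle of the aluminium flap, rad: 0 shut (level), 1.6 upright, stop at 2.0. Hinged at the bin's rear about the line x 84, z 62 (bin), along y; its front rises and swings to the rear. Springs shut: 0.12 N m at 0, 0.31 N m at 1.6 rad, plus its own 0.2 kg; about 2 N at the arms. Panel 170 wide, 2.5 thick; shut, it lies at z 62 from the hinge to x -80 (bin).
- flap_arms (a point): Midway between the two lifting arms' lower edges near their ends, moving with the flap; shut: bin x -116, y 0, z 42. The flap's sides are folded down 20 into flanges at y -87.5 and 87.5 (4 thick), which run on 40 past the front wall as arms with red ends (to x -126, z 43 to 62). Nothing lies between the arms. A bar along y under them touches only the flange edges, 20 below the panel.
- tie_rod: Steel tie rod, 322 long, 0.36 kg, lying on the table with its axis 11 above it. Origin under its middle, length along its y, axis at local z 11. Round shank of 12 mm diameter; ring eye 33 wide, 22 thick at local y -161 to -128; lock nut of 26 mm at y 113 to 124; thread on to y 161. The shank between eye and nut is what lies on the rests, either way round.
- tie_rod_mid (a point): Point on the tie rod's axis midway between eye and lock nut (local y -7, z 11), near its centre of mass: the place to grip. It belongs at the bin's middle (point prop_seat), within 20 mm along the bin's y.
- gear: Small dark spur gear, 60 mm diameter, 16 high, 0.2 kg, lying flat. Origin: centre of its underside, z up.
- bearing: Dark steel ball bearing, 52 mm diameter, 15 high, 0.11 kg, lying flat. Origin: centre of its underside, z up.
- core_plug: Pale pressed core plug with a dark band and a brassy inside, 57 mm diameter, 20 high, 0.03 kg, lying flat. Origin: centre of its underside, z up.
- kit_tray: Grey kit tray, fixed, 288 x 118. Origin: centre of its underside, x along its long side. Outer rim 18 high and 4 thick; floor at z 3. Two dividers 6 wide and 9 high part it into three bays of 88 (along x) by 110 (along y).
- bay0 (a point): Centre of the floor of the tray's bay at its -x end (nearest the robot).
- bay1 (a point): Centre of the floor of the tray's middle bay.
- bay2 (a point): Centre of the floor of the tray's bay at its +x end.
- spring: Valve spring standing in a rear corner of the bin, 31 diameter, 45 high; origin at its underside. Leave it there.
- bush: Bronze bush in the other rear corner of the bin, 30 diameter, 22 high; origin at its underside. Leave it there.
- cup_a: Plastic mixing cup with black tubes in it, 140 diameter, 150 high at the rim, 231 with the tubes; bystander at the back. Origin at its underside.
- cup_b: Plastic mixing cup heaped with plugs, 140 diameter, 185 high; bystander at the back. Origin at its underside.
- cup_c: Plastic mixing cup, 140 diameter, 150 high; bystander at the back. Origin at its underside.
- bracket: Cast aluminium bracket, 79 x 130 x 73 high; bystander at the back left. Origin at its underside.
- injector: Injector lying near the table's front edge, 104 long along its y, 28 wide, 24 high; bystander. Origin at its underside.
- bolt: Rusty hex bolt standing on its head, 27 across, 59 high; bystander near the front edge. Origin at its underside.
There are look-alikes about, which are no part of the job. What is shaped like the bearing but green or red is not meant.

How it is judged (in metres and radians):
On the way, in this order (a step that is already met when the one before it is completed fails the run):
1. the flap is propped: the tie rod lies across both rests behind the horns, holds the flap upright, and the robot has let go of it (value of joint flap between 1.4 and 1.8 rad and x of tie_rod_mid in the frame of parts_bin between 0.05 and 0.07 m and y of tie_rod_mid in the frame of parts_bin between -0.02 and 0.02 m and z of tie_rod_mid in the frame of parts_bin between 0.126 and 0.138 m and angle between the y axis of tie_rod and the y axis of parts_bin, either way round below 0.08 rad and contact force between each of the fingers, the arm and tie_rod below 0.1 N), for 0.4 s.
2. the missing part is lifted out of the bin while the flap stays propped (value of joint flap between 1.4 and 1.8 rad and ((height (world z) of gear above 0.08 m and y of gear in the frame of parts_bin above -0.12 m) or (height (world z) of bearing above 0.08 m and y of bearing in the frame of parts_bin above -0.12 m) or (height (world z) of core_plug above 0.08 m and y of core_plug in the frame of parts_bin above -0.12 m))), for 0.1 s.
At the end, for the whole second after the job is handed in: The rod lies on both rests against the horns (middle within 20 mm of the bin's middle, 10 mm front to back, 6 mm in height, 0.08 rad) and holds the flap at 1.4 to 1.8 rad; each bay holds one of gear, bearing and core plug, flat on its floor within 33 mm of its centre; all at rest (value of joint flap between 1.4 and 1.8 rad and x of tie_rod_mid in the frame of parts_bin between 0.05 and 0.07 m and y of tie_rod_mid in the frame of parts_bin between -0.02 and 0.02 m and z of tie_rod_mid in the frame of parts_bin between 0.126 and 0.138 m and angle between the y axis of tie_rod and the y axis of parts_bin, either way round below 0.08 rad and ((horizontal distance between gear and bay0 below 0.033 m and z of gear in the frame of kit_tray below 0.006 m and angle between gear's own z axis and vertical below 0.1 rad) or (horizontal distance between bearing and bay0 below 0.033 m and z of bearing in the frame of kit_tray below 0.006 m and angle between bearing's own z axis and vertical below 0.1 rad) or (horizontal distance between core_plug and bay0 below 0.033 m and z of core_plug in the frame of kit_tray below 0.006 m and angle between core_plug's own z axis and vertical below 0.1 rad)) and ((horizontal distance between gear and bay1 below 0.033 m and z of gear in the frame of kit_tray below 0.006 m and angle between gear's own z axis and vertical below 0.1 rad) or (horizontal distance between bearing and bay1 below 0.033 m and z of bearing in the frame of kit_tray below 0.006 m and angle between bearing's own z axis and vertical below 0.1 rad) or (horizontal distance between core_plug and bay1 below 0.033 m and z of core_plug in the frame of kit_tray below 0.006 m and angle between core_plug's own z axis and vertical below 0.1 rad)) and ((horizontal distance between gear and bay2 below 0.033 m and z of gear in the frame of kit_tray below 0.006 m and angle between gear's own z axis and vertical below 0.1 rad) or (horizontal distance between bearing and bay2 below 0.033 m and z of bearing in the frame of kit_tray below 0.006 m and angle between bearing's own z axis and vertical below 0.1 rad) or (horizontal distance between core_plug and bay2 below 0.033 m and z of core_plug in the frame of kit_tray below 0.006 m and angle between core_plug's own z axis and vertical below 0.1 rad)) and linear speed of each of gear, bearing, core_plug, tie_rod below 0.02 m/s); the robot touches nothing.
It fails at once if the spring or the bush in the bin is shifted by more than 30 mm (distance of any of spring, bush from where it was at the start of the episode above 0.03 m).
It fails at once if a cup is shifted by more than 30 mm (distance of any of cup_a, cup_b, cup_c from where it was at the start of the episode above 0.03 m).
It fails at once if the bracket, injector or bolt on the table is shifted by more than 30 mm (distance of any of bracket, injector, bolt from where it was at the start of the episode above 0.03 m).
It also fails if it takes over 64 s, if anything falls off the work surface, if the arm or the gripper's body presses on something with over 40 N, if the wrist force passes 120 N, or if a joint passes its speed limit or range.

## Working session

There is one attempt and no reset: what is moved stays moved. The work goes in short steps, Python scripts to look and compute and a shell command to move; the robot and the scene stay as the last step left them, time stands still between calls to the robot, and variables do not carry over. Pictures are saved under pics/ and viewed, and the job is handed in when it is done.

```bash
ls; mkdir -p pics; python3 - <<'E'
from cell import manip
import cv2,numpy as np
s=manip.read_state(); print({k:np.round(v,3).tolist() for k,v in s.items()})
for n in ["scene","top","wrist"]:
    im=manip.camera(n); cv2.imwrite(f"pics/{n}0.png",im[:,:,::-1])
    m=manip.camera_model(n); print(n,{k:np.round(v,4).tolist() if not isinstance(v,str) else v for k,v in m.items()})
E
```

```text
pics
{'clock': 0.0, 'joints': [1.074, 0.3, 1.522, 0.0, 1.321, -0.067], 'qd': [0.001, -0.001, -0.002, -0.0, 0.002, 0.0], 'effort': [-0.001, -53.182, -35.274, 0.071, 0.024, -0.0], 'eef_pos': [229.031, 499.719, 175.27], 'eef_rot': [-3.14, -0.0, 2.712], 'wrist_force': [0.002, -0.656, -0.375], 'moment': [-0.006, 0.028, -0.008], 'finger_gap': 94.47}
scene {'fx': 544.1086, 'fy': 544.1086, 'cx': 333.6517, 'cy': 244.0788, 'cam_to_world': [[0.9357, 0.1446, -0.3217, 218.8155], [-0.3521, 0.4357, -0.8284, -921.0747], [0.0204, 0.8884, 0.4586, 613.6196], [0.0, 0.0, 0.0, 1.0]]}
top {'fx': 614.2387, 'fy': 614.2387, 'cx': 312.9072, 'cy': 244.169, 'cam_to_world': [[-0.0192, 0.9967, -0.0794, 461.917], [-0.9998, -0.0182, 0.0122, 4.3902], [0.0107, 0.0796, 0.9968, 1453.0583], [0.0, 0.0, 0.0, 1.0]]}
wrist {'fx': 371.6483, 'fy': 371.6483, 'cx': 320.1438, 'cy': 233.5875, 'T_tool_cam': [[-0.0005, 0.9588, 0.2841, 84.0073], [1.0, 0.0003, 0.0008, -0.1242], [0.0007, 0.2841, -0.9588, -208.805], [0.0, 0.0, 0.0, 1.0]]}
```

View pics/scene0.png

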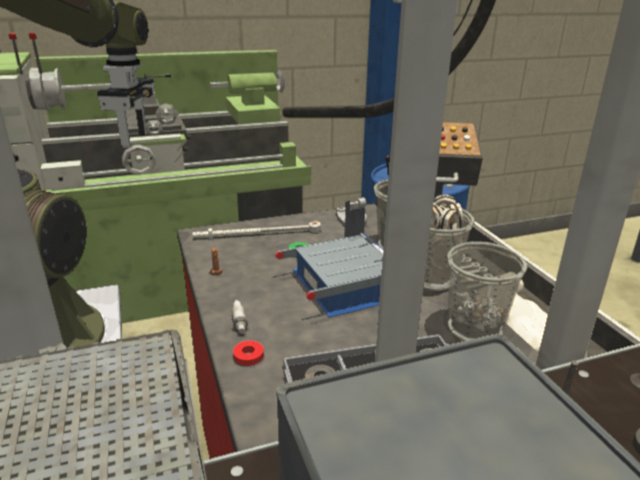

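View pics/top0.png

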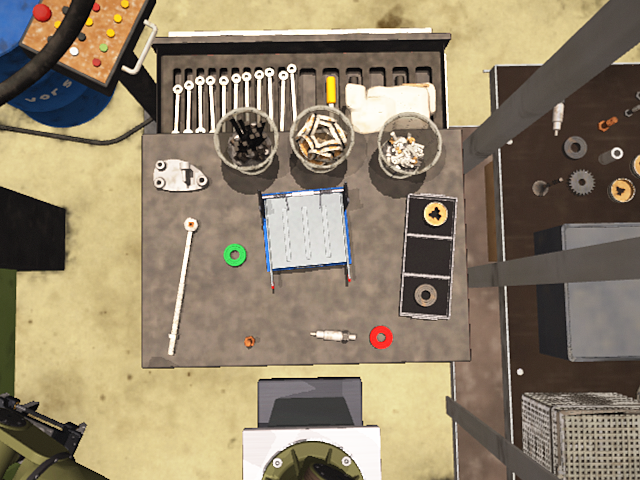

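View pics/wrist0.png

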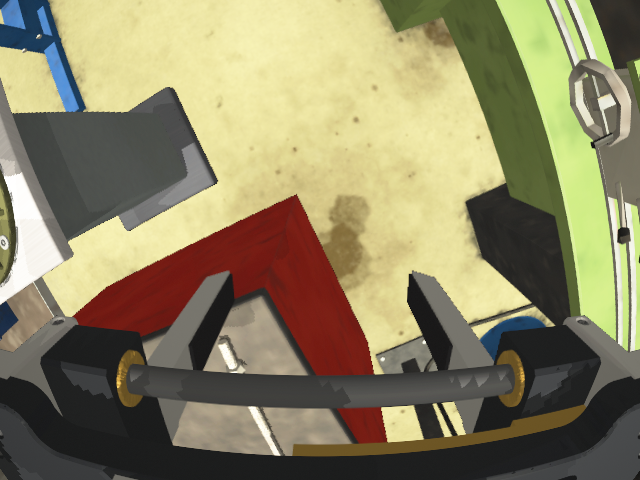

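The top view shows the tray at columns 400–457, rows 195–318. A pale/brassy plug is in the far bay (435,213), the middle bay is empty (428,255), and a dark ring is in the near bay (425,295). The rod runs from its eye (190,225) to its thread end (171,352). The bin spans about (262–350, 188–272). The arms' red ends are at (273,289) and (349,281). Next I'll take crops to check the tray parts and the rod, then measure.

```bash
cat > h.py <<'E'
import numpy as np,cv2
from cell import manip
M={n:manip.camera_model(n) for n in ["scene","top","wrist"]}
def ray(n,u,v,T=None):
    m=M[n]; x=(u-m['cx'])/m['fx']; y=(v-m['cy'])/m['fy']
    if n=='wrist':
        r=np.hypot(x,y); d=np.array([np.sin(r)*x/max(r,1e-9),-np.sin(r)*y/max(r,1e-9),-np.cos(r)])
        C=T@np.array(m['T_tool_cam'])
    else:
        d=np.array([x,-y,-1.]); C=np.array(m['cam_to_world'])
    d=C[:3,:3]@d; return C[:3,3],d/np.linalg.norm(d)
def plane(n,u,v,z,T=None):
    o,d=ray(n,u,v,T); return o+d*(z-o[2])/d[2]
def proj(n,p,T=None):
    m=M[n]; C=np.array(m['cam_to_world']) if n!='wrist' else T@np.array(m['T_tool_cam'])
    q=np.linalg.inv(C)@np.append(p,1.); q=q[:3]; x,y,z=q[0],-q[1],-q[2]
    if n=='wrist':
        th=np.arctan2(np.hypot(x,y),z); h=np.hypot(x,y); return m['cx']+m['fx']*th*x/h, m['cy']+m['fy']*th*y/h
    return m['cx']+m['fx']*x/z, m['cy']+m['fy']*y/z
def Rot(r):
    from scipy.spatial.transform import Rotation as R
    return R.from_euler('xyz',r).as_matrix()
def tool(s=None):
    s=s or manip.read_state(); T=np.eye(4); T[:3,:3]=Rot(s['eef_rot']); T[:3,3]=s['eef_pos']; return T
E
python3 - <<'E'
import cv2
t=cv2.imread('pics/top0.png')
def crop(f,a,b,c,d,k): cv2.imwrite(f,cv2.resize(t[b:d,a:c],None,fx=k,fy=k,interpolation=cv2.INTER_CUBIC))
crop('pics/c_bin.png',250,175,365,300,4.8)
crop('pics/c_tray.png',390,185,470,325,4)
crop('pics/c_rod.png',155,210,210,360,4)
E
```

```text
(no output)
```

View pics/c_bin.png

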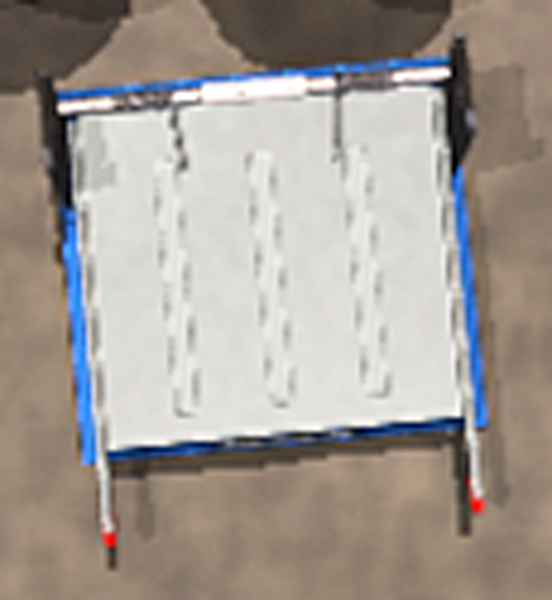

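View pics/c_tray.png

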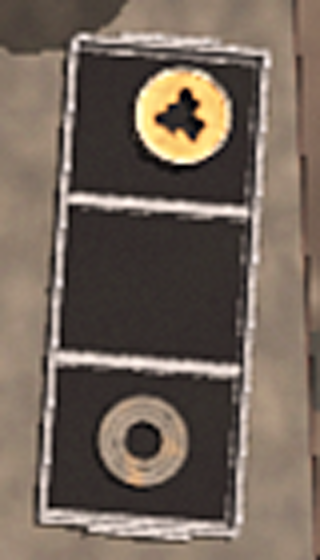

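View pics/c_rod.png

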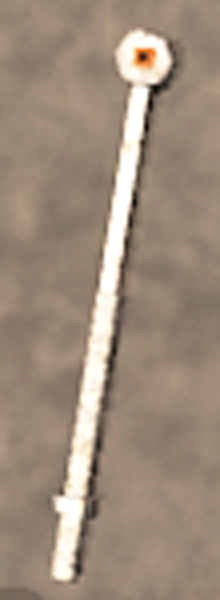

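Far bay: core plug. Near bay: bearing. Middle bay is empty, so the gear is what's missing. Next: measure the rod, the bin and the tray.

```bash
python3 - <<'E'
from h import *
t=cv2.imread('pics/top0.png'); hsv=cv2.cvtColor(t,cv2.COLOR_BGR2HSV)
red=((hsv[...,0]<6)|(hsv[...,0]>174))&(hsv[...,1]>170)&(hsv[...,2]>120)
n,l,st,c=cv2.connectedComponentsWithStats(red.astype(np.uint8))
for i in range(1,n):
    if st[i,4]>2 and 240<c[i][0]<400 and 250<c[i][1]<350: print('red',c[i],st[i],plane('top',*c[i],62))
blue=(hsv[...,0]>100)&(hsv[...,0]<125)&(hsv[...,1]>120)&(hsv[...,2]>80)
blue[:, :255]=0; blue[:,360:]=0; blue[:180]=0; blue[280:]=0
gray=cv2.cvtColor(t,cv2.COLOR_BGR2GRAY)
# panel: bright low sat
pan=(hsv[...,1]<30)&(hsv[...,2]>150); pan[:,:255]=0;pan[:,355:]=0;pan[:185]=0;pan[275:]=0
pan=cv2.morphologyEx(pan.astype(np.uint8),cv2.MORPH_CLOSE,np.ones((5,5)))
n,l,st,c=cv2.connectedComponentsWithStats(pan); i=1+np.argmax(st[1:,4]); 
r=cv2.minAreaRect(np.argwhere(l==i)[:,::-1].astype(np.float32)); b=cv2.boxPoints(r)
P=np.array([plane('top',*p,63) for p in b]); print('panel',b,P)
d=np.linalg.norm(np.diff(np.vstack([P,P[:1]]),axis=0),axis=1);print(d,P.mean(0))
# rod
rod=(hsv[...,2]>150)&(hsv[...,1]<70); rod[:,:160]=0; rod[:,205:]=0; rod[:212]=0; rod[360:]=0
n,l,st,c=cv2.connectedComponentsWithStats(cv2.morphologyEx(rod.astype(np.uint8),cv2.MORPH_CLOSE,np.ones((3,3)))); i=1+np.argmax(st[1:,4])
pts=np.argwhere(l==i)[:,::-1].astype(np.float64)
W=np.array([plane('top',*p,11)[:2] for p in pts])
m=W.mean(0);u,s_,vt=np.linalg.svd(W-m); a=vt[0]; a*=np.sign(a[0]); q=(W-m)@a; w=(W-m)@np.array([-a[1],a[0]])
sh=(abs(w)<8); print('rod',len(pts),a,np.degrees(np.arctan2(a[1],a[0])),q.min(),q.max(), m+a*q.min(),m+a*q.max())
for k in np.arange(q.min(),q.max(),10):
    s=(q>=k)&(q<k+10); print(round(k-q.min()),s.sum(),np.round([w[s].min(),w[s].max(),w[s].mean()],1),end=';')
print()
# tray rim
tr=(hsv[...,2]>110)&(hsv[...,1]<60); 
dk=(hsv[...,2]<70); dk[:,:398]=0; dk[:,460:]=0; dk[:192]=0; dk[325:]=0
for name,mm in (('dark',dk),):
    n,l,st,c=cv2.connectedComponentsWithStats(mm.astype(np.uint8))
    for i in range(1,n):
        if st[i,4]>150: 
            pp=np.argwhere(l==i)[:,::-1].astype(np.float32); r=cv2.minAreaRect(pp); print(st[i],r,plane('top',*r[0],3), [plane('top',*p,3)[:2].round() for p in cv2.boxPoints(r)])
E
```

```text
red [349.         279.71428571] [348 279   3   3   7] [490.51141413 -92.77869464  62.        ]
red [272.5 287. ] [272 286   2   3   6] [477.36024305  80.42663418  62.        ]
red [380.63739377 336.99150142] [370 326  23  23 353] [ 360.64940674 -160.8578101    62.        ]
panel [[261.73987 194.56108]
 [342.67236 185.92827]
 [352.03217 273.67657]
 [271.09967 282.3094 ]] [[688.34295149 101.98551678  63.        ]
 [705.06767333 -83.32796351  63.        ]
 [504.00254991 -99.90020225  63.        ]
 [487.97259848  83.3835227   63.        ]]
[186.0666609  201.74692799 183.98337745 201.2319869 ] [5.96346443e+02 5.35218430e-01 6.30000000e+01]
rod 3564 [0.99949048 0.03191841] 1.8291006551550346 -162.48402291404742 183.24580387020117 [313.2740767  288.77632343] [658.82774648 299.81146863]
0 75 [-45.1  45.1  -2.8];10 164 [-45.4  54.2   5.1];20 170 [-45.6  54.    2.5];30 130 [-46.2  37.5  -9. ];40 141 [-46.5  34.8  -7.4];50 140 [-46.9  36.7  -8.6];60 122 [-47.3  36.5 -10.3];70 97 [-24.3  29.2   1.3];80 81 [-15.2  54.2  11.5];90 106 [-8.8 54.1 23.3];100 116 [-48.7  53.8  13.8];110 139 [-49.2  53.
[... 732 characters left out ...]
4.513427734375), 4.398705005645752) [ 637.70634662 -295.73550198    3.        ] [array([ 602., -237.]), array([ 684., -246.]), array([ 674., -355.]), array([ 591., -346.])]
[ 405  236   48   40 1580] ((428.4455871582031, 255.6712646484375), (46.14585494995117, 36.0708122253418), 4.635463714599609) [ 545.03553518 -286.60953718    3.        ] [array([ 508., -227.]), array([ 593., -237.]), array([ 582., -346.]), array([ 497., -336.])]
[ 402  277   48   38 1163] ((425.8731384277344, 295.2766418457031), (46.23933792114258, 35.908512115478516), 4.085616588592529) [ 451.66832437 -277.33907928    3.        ] [array([ 415., -219.]), array([ 499., -227.]), array([ 489., -336.]), array([ 405., -327.])]
```

```bash
python3 - <<'E'
from h import *
t=cv2.imread('pics/top0.png'); hsv=cv2.cvtColor(t,cv2.COLOR_BGR2HSV)
FL=plane('top',268.9,271.5,60);FR=plane('top',351.3,263.5,60);print('front corners',FL,FR,np.linalg.norm(FL-FR), np.degrees(np.arctan2(-(FL-FR)[0],(FL-FR)[1])))
for z in (126,151): print(z,plane('top',259.4,190.6,z),plane('top',345.4,182.9,z))
yaw=np.radians(4.5); c,s=np.cos(yaw),np.sin(yaw);R=np.array([[c,-s],[s,c]])
for p,l in ((FL,(-79,83)),(FR,(-79,-83)),([490.5,-92.8],(-124,-87.5)),([477.4,80.4],(-124,87.5))): print('origin est',np.array(p)[:2]-R@np.array(l))
rod=(hsv[...,2]>185); rod[:,:160]=0; rod[:,205:]=0; rod[:212]=0; rod[360:]=0
n,l,st,c=cv2.connectedComponentsWithStats(cv2.morphologyEx(rod.astype(np.uint8),cv2.MORPH_CLOSE,np.ones((3,3)))); i=1+np.argmax(st[1:,4]); print(st[i])
pts=np.argwhere(l==i)[:,::-1].astype(np.float64)
W=np.array([plane('top',*p,11)[:2] for p in pts])
m=W.mean(0);u,s_,vt=np.linalg.svd(W-m); a=vt[0]; a*=np.sign(a[0]); q=(W-m)@a; w=(W-m)@np.array([-a[1],a[0]])
print('rod',len(pts),a,np.degrees(np.arctan2(a[1],a[0])),q.min(),q.max(), m+a*q.min(),m+a*q.max())
for k in np.arange(q.min(),q.max(),8):
    k_=(q>=k)&(q<k+8); print(round(k-q.min()),np.round([w[k_].min(),w[k_].max(),w[k_].mean()],1),end=';')
E
```

```text
front corners [512.56668892  88.1971073   60.        ] [527.21535547 -99.02116865  60.        ] 187.7904850632482 4.473923594353124
126 [686.89055037 102.55032706 126.        ] [700.63489341 -85.47205045 126.        ]
151 [682.65234963 100.70112198 151.        ] [696.13776767 -83.77916585 151.        ]
origin est [597.83526323  11.65123716]
origin est [599.45971989 -10.07876139]
origin est [607.25257851   4.15919457]
origin est [607.88292026   2.89866117]
[168 217  30 138 778]
rod 778 [ 0.98717329 -0.15965244] -9.18672292972122 -169.77364289224366 153.0308046164053 [327.06765607 323.20399002] [645.73158378 271.66747372]
0 [-5.1  5.2  0.3];8 [-5.9  6.3 -0. ];16 [-4.8  5.4  0.5];24 [-5.6  6.2 -0.1];32 [-6.1  8.   0.9];40 [-5.8 11.4  1.6];48 [-6.2  5.6  0.1];56 [-5.5  4.8 -0.6];64 [-6.   5.9  0.1];72 [-5.2  5.   0.1];80 [-6.1  5.8 -0.5];88 [-5.   5.3  0.5];96 [-5.8  5.7 -0.7];104 [-6.7  5.6 -0. ];112 [-5.9  6.  -0.4];120 [-6.4  5.9 -0.2];128 [-5.7  4.7 -0.2];136 [-6.1  5.4 -0.7];144 [-5.4  4.9  0.1];152 [-6.3  5.7 -0.4];160 [-5.5  4.8 -0.5];168 [-4.   4.   0.2];176 [-5.3  4.7 -0.7];184 [-5.4  4.3 -0. ];192 [-5.   5.  -0.1];200 [-5.5  4.2 -0.7];208 [-4.7  4.9  0.2];216 [-5.6  4.4 -0.8];224 [-6.1  4.8 -0.6];232 [-5.7  4.7 -0.2];240 [-5.8  3.5 -1.1];248 [-5.4  4.6 -0.4];256 [-5.9  3.8 -0.5];264 [-5.5  4.9 -0.6];272 [-5.6  4.  -0.3];280 [-5.3  4.4 -0.7];288 [-10.4  11.3  -0.3];296 [-13.9  14.7   0.3];304 [-15.5  15.8   0.7];312 [-12.1  14.3   1. ];320 [-1.3  6.1  3.1];
```

```bash
python3 - <<'E'
from h import *
t=cv2.imread('pics/scene0.png')
cv2.imwrite('pics/c_sc.png',cv2.resize(t[180:350,180:420],None,fx=3.3,fy=3.3,interpolation=cv2.INTER_CUBIC))
yaw=np.radians(4.5); c,s=np.cos(yaw),np.sin(yaw);R=np.array([[c,-s],[s,c]])
for u,v,z,l in ((272.9,268.75,62,(-80,85)),(346.5,262.5,62,(-80,-85)),(262.5,197.3,64,(92,83)),(343.8,189.9,64,(92,-83))): 
    p=plane('top',u,v,z); print(p,'origin',p[:2]-R@np.array(l))
def w(l): return np.append(np.array([607,1])+R@np.array(l[:2]),l[2])
for l in ((-79,83,60),(-79,83,0),(-124,87.5,52),(-124,-87.5,52),(42,95,151),(92,95,126),(53,-95,126),(-79,-83,0),(-79,-83,60)):
    print(l,np.round(w(l)),np.round(proj('top',w(l)),1),np.round(proj('scene',w(l)),1))
E
```

```text
[518.54512112  78.94823124  62.        ] origin [6.04967531e+02 4.86985526e-01]
[529.59352924 -88.03524821  62.        ] origin [602.6778928    2.97945282]
[681.84327128 100.26250948  64.        ] origin [596.63898153  10.30013397]
[695.67224861 -85.63262786  64.        ] origin [597.44374896 -10.10672597]
(-79, 83, 60) [522.  78.  60.] [273.5 267.4] [297.  250.1]
(-79, 83, 0) [522.  78.   0.] [274.9 268.4] [297.2 274. ]
(-124, 87.5, 52) [477.  79.  52.] [273.6 287.4] [276.7 256.3]
(-124, -87.5, 52) [490. -96.  52.] [350.1 279.9] [308.2 297.1]
(42, 95, 151) [641.  99. 151.] [260.4 209.7] [345.9 201. ]
(92, 95, 126) [691. 103. 126.] [259.2 188.6] [365.5 208. ]
(53, -95, 126) [667. -90. 126.] [347.6 198. ] [393.8 247.2]
(-79, -83, 0) [535. -88.   0.] [344.7 261.6] [328.5 313.3]
(-79, -83, 60) [535. -88.  60.] [346.3 260.3] [329.  287.4]
```

View pics/c_sc.png

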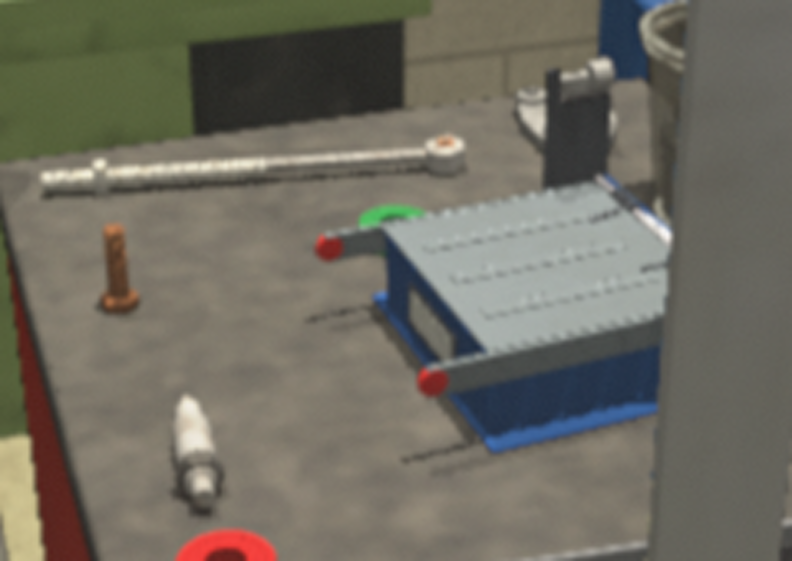

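The scene view shows a base flange at the bin's foot and both red arm tips free at (279,254) and (311,295). The rod is clear, with its eye at (315,226).

- **Possible part mix-ups:** bearing-shaped rings, green at top (235,255) and red at (380,337), are not meant. The grey ring at (425,295) and the plug at (436,213) are already in the tray. More parts lie on the right-hand bench at (580,145–180), off the job.
- **Missing part:** the gear, under the flap.
- **First reach:** the tie rod (190,225)–(171,352), the only rod. The measured length is 323 against the stated 322, and the crop confirms it.

I'll move above the rod's middle at (493,296).

```bash
python3 -m pendant '[{"claw":0.094,"delta_pos":[-0.06,-0.014,0],"rotation":[0,0,-0.1]},{"claw":0.094,"delta_pos":[-0.325,-0.075,0.06],"rotation":[0,0,-0.269]},{"claw":0.094,"delta_pos":[-0.325,-0.075,0.06],"rotation":[0,0,-0.269]},{"claw":0.094,"delta_pos":[-0.325,-0.075,0.06],"rotation":[0,0,-0.269]},{"claw":0.094,"delta_pos":[-0.325,-0.075,0.06],"rotation":[0,0,-0.269]},{"claw":0.094,"delta_pos":[-0.325,-0.075,0.06],"rotation":[0,0,-0.269]},{"claw":0.05,"delta_pos":[-0.325,-0.075,0.06],"rotation":[0,0,-0.269]},{"claw":0.05,"delta_pos":[-0.325,-0.075,0.06],"rotation":[0,0,-0.269]}]' 40
python3 - <<'E'
from h import *
s=manip.read_state(); print({k:np.round(v,3).tolist() for k,v in s.items()})
cv2.imwrite('pics/w1.png',manip.camera('wrist')[:,:,::-1])
T=tool(s)
a=np.array([.987,-.16]);m=np.array([493.3,296.3])
for d in (-150,-100,0,100,140): print(d,np.round(proj('wrist',np.append(m+a*d,11),T)))
E
```

```text
clock: 1.15
eef_pos: [492.6, 296.7, 115.5]
eef_rot: [-3.141, -0.001, 2.981]
wrist_force: [0.1, 0.4, -0.6]
finger_gap: 77.2
{'clock': 1.15, 'joints': [0.479, 0.41, 1.517, -0.0, 1.215, -0.932], 'qd': [0.015, -0.007, -0.001, -0.001, -0.0, -0.002], 'effort': [-1.459, -56.944, -33.684, -0.012, 0.057, -0.03], 'eef_pos': [492.62, 296.692, 115.55], 'eef_rot': [-3.141, -0.001, 2.981], 'wrist_force': [0.118, 0.438, -0.568], 'moment': [0.033, 0.036, -0.009], 'finger_gap': 77.215}
-150 [320.  50.]
-100 [320. 109.]
0 [320. 225.]
100 [320. 325.]
140 [320. 358.]
```

View pics/w1.png

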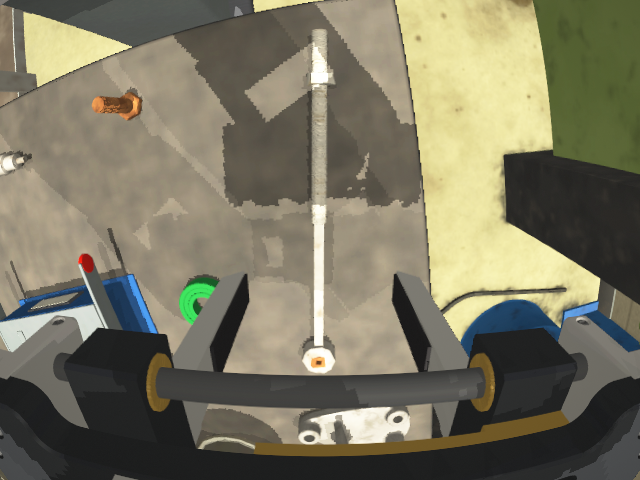

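The rod runs straight up column 319, as predicted, with its eye at row 360 and the nut at row 75 where they should be. Descend and grip.

```bash
python3 -m pendant '[{"claw":0.05,"delta_pos":[0,0,0.06],"rotation":[0,0,0]},{"claw":0.05,"delta_pos":[0,0,0.1],"rotation":[0,0,0]},{"claw":0.05,"delta_pos":[0,0,0.112],"rotation":[0,0,0]},{"claw":0.03,"delta_pos":[0,0,0.112],"rotation":[0,0,0]},{"claw":0,"delta_pos":[0,0,0.112],"rotation":[0,0,0]},{"claw":0,"delta_pos":[0,0,0.112],"rotation":[0,0,0]},{"claw":0,"delta_pos":[0,0,0.112],"rotation":[0,0,0]},{"claw":0,"delta_pos":[0,0,0.112],"rotation":[0,0,0]}]' 50
```

```text
clock: 2.2
eef_pos: [492.6, 296.9, 4.0]
eef_rot: [-3.141, 0.0, 2.982]
wrist_force: [0.3, 0.3, -0.2]
finger_gap: 3.3
```

The gap is 3.3 mm, not 12, so something is off. Look.

```bash
python3 - <<'E'
from h import *
s=manip.read_state(); print(s['finger_gap'],s['eef_pos'])
cv2.imwrite('pics/w2.png',manip.camera('wrist')[:,:,::-1])
t=manip.camera('top')[:,:,::-1]; cv2.imwrite('pics/t2.png',cv2.resize(t[200:370,140:260],None,fx=3.5,fy=3.5))
E
```

```text
3.2898199521668037 [492.61296381 296.92968076   4.02575903]
```

View pics/w2.png

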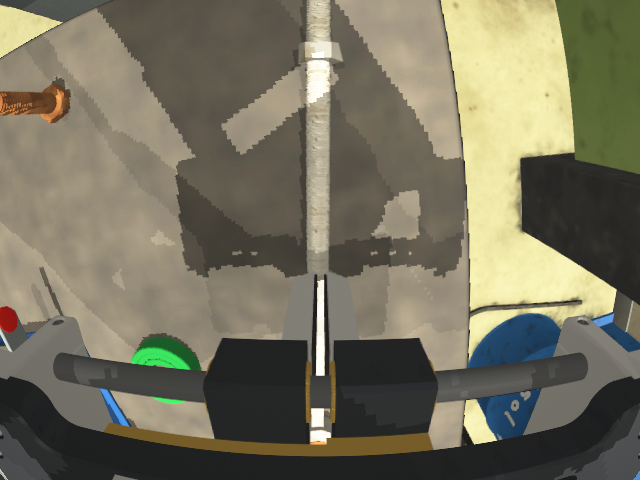

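View pics/t2.png

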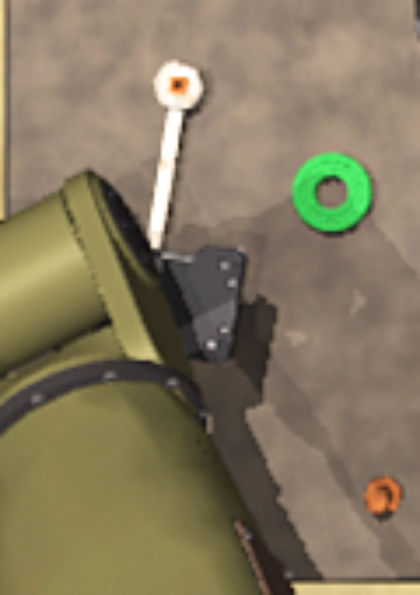

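The fingers straddle the shank at (320,275–440) and a narrow white strip shows between them, so the rod may be seated inside pad grooves. Lift slightly and check the weight.

```bash
python3 -m pendant '[{"claw":0,"delta_pos":[0,0,-0.015],"rotation":[0,0,0]},{"claw":0,"delta_pos":[0,0,-0.03],"rotation":[0,0,0]},{"claw":0,"delta_pos":[0,0,-0.04],"rotation":[0,0,0]},{"claw":0,"delta_pos":[0,0,-0.04],"rotation":[0,0,0]},{"claw":0,"delta_pos":[0,0,-0.04],"rotation":[0,0,0]}]'
python3 - <<'E'
from h import *
s=manip.read_state(); print(s['finger_gap'],s['eef_pos'],s['wrist_force'],s['moment'])
cv2.imwrite('pics/w3.png',manip.camera('wrist')[:,:,::-1])
t=manip.camera('scene')[:,:,::-1]; cv2.imwrite('pics/s3.png',cv2.resize(t[130:310,150:360],None,fx=3.3,fy=3.3))
E
```

```text
clock: 2.92
eef_pos: [492.4, 296.8, 43.6]
eef_rot: [-3.141, -0.0, 2.982]
wrist_force: [0.3, -0.6, 0.1]
finger_gap: 0.5
0.4521520209221388 [492.35225634 296.81257389  43.56213886] [ 0.32439564 -0.57523469  0.07414687] [ 0.05561754 -0.01180997 -0.04665444]
```

View pics/w3.png

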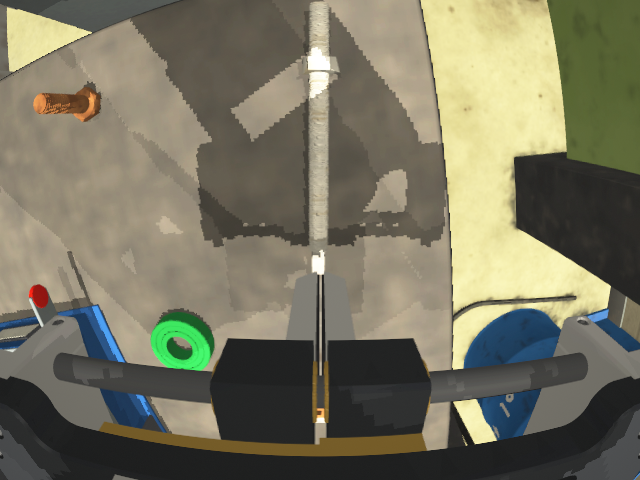

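View pics/s3.png

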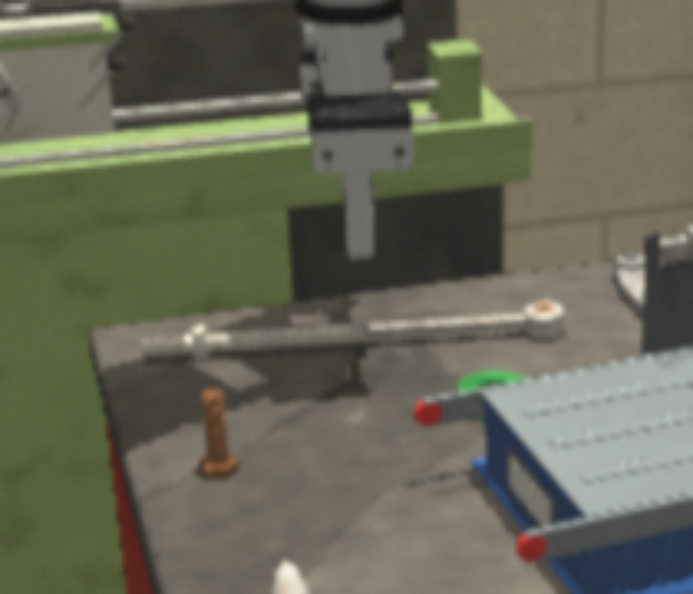

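The fingers closed above the rod: the scene view shows the tip at (259,208), well above the shank. So the reported TCP height and the real tip disagree. Check it by projection.

```bash
python3 - <<'E'
from h import *
T=tool(); print('scene', proj('scene',T[:3,3]), 'wrist',proj('wrist',T[:3,3],T), 'top',proj('top',T[:3,3]))
for k in (-10,-20,-30,-40): p=T@np.array([0,0,k,1.]); print(k,np.round(proj('scene',p[:3]),1),np.round(proj('wrist',p[:3],T),1))
print(manip.read_state()['joints'], [x for x in dir(manip) if x[0]!='_'])
# rod in scene, projected with top estimate
a=np.array([.987,-.16]);m=np.array([493.3,296.3])
for d in (-154,-125.5,0,137.5): print(d,np.round(proj('scene',np.append(m+a*d,11)),1))
E
```

```text
scene (np.float64(259.72055878682727), np.float64(218.6303279311598)) wrist (np.float64(320.2228979052524), np.float64(268.7647557494381)) top (np.float64(178.1497414531124), np.float64(282.34447635128606))
-10 [259.6 215. ] [320.2 275.2]
-20 [259.4 211.3] [320.2 282.2]
-30 [259.2 207.6] [320.2 289.8]
-40 [259.1 203.8] [320.2 298.2]
[ 4.78981771e-01  4.94500639e-01  1.57781039e+00 -3.83434093e-04
  1.07056109e+00 -9.31818672e-01] ['Unreachable', 'camera', 'camera_model', 'read_state', 'sign_off']
-154 [198.1 234.6]
-125.5 [209.9 233.8]
0 [260.7 230.3]
137.5 [314.4 226.7]
```

```bash
python3 - <<'E'
from h import *
T=tool(); a=np.array([.987,-.16]);m=np.array([493.3,296.3])
print('nut',[(dz,np.round(proj('wrist',np.append(m+a*-125.5,11),T+np.array([[0]*4]*2+[[0,0,0,dz]]+[[0]*4])),1)) for dz in (0,20)])
for g,n in ((0.5,'w3'),(77,'w1')):
  for k in (0,-10,-20,-30): print(n,k,[np.round(proj('wrist',(T@np.array([x,y,k,1.]))[:3],T),0).tolist() for x,y in ((8,g/2),(8,-g/2),(-8,g/2))])
cv2.imwrite('pics/w3c.png',cv2.resize(cv2.imread('pics/w3.png')[230:390,230:410],None,fx=4,fy=3.5))
E
```

```text
nut [(0, array([319.9,  65. ])), (20, array([320. ,  69.6]))]
w3 0 [[321.0, 256.0], [320.0, 256.0], [321.0, 281.0]]
w3 -10 [[321.0, 262.0], [320.0, 262.0], [321.0, 288.0]]
w3 -20 [[321.0, 269.0], [320.0, 269.0], [321.0, 295.0]]
w3 -30 [[321.0, 276.0], [320.0, 276.0], [321.0, 303.0]]
w1 0 [[384.0, 256.0], [256.0, 256.0], [383.0, 280.0]]
w1 -10 [[387.0, 262.0], [254.0, 262.0], [385.0, 287.0]]
w1 -20 [[390.0, 268.0], [251.0, 268.0], [388.0, 294.0]]
w1 -30 [[393.0, 275.0], [247.0, 275.0], [391.0, 302.0]]
```

View pics/w3c.png

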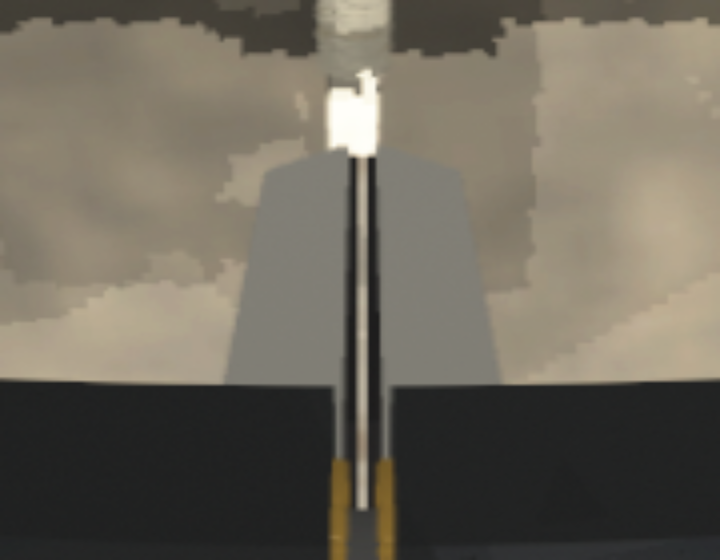

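The fingers visibly end about 27 mm short of the reported TCP:

| Check | Observed | Predicted for the TCP point |
|---|---|---|
| Wrist view, tip row | 273 | 256 |
| Scene view, tip row | 208 | 218.6 |
| Wrist view, nut row | about 66 | 65 |

The nut agrees with the reported pose, so the pose itself is right and the fingers are short. This contradicts the brief, so I'll trust the images: tip at tool z ≈ -27. I'll descend that much further in cautious steps while watching the force.

```bash
python3 -m pendant '[{"claw":0.045,"delta_pos":[0,0,0],"rotation":[0,0,0]},{"claw":0.045,"delta_pos":[0,0,0],"rotation":[0,0,0]},{"claw":0.045,"delta_pos":[0,0,0],"rotation":[0,0,0]},{"claw":0.045,"delta_pos":[0,0,0.03],"rotation":[0,0,0]},{"claw":0.045,"delta_pos":[0,0,0.045],"rotation":[0,0,0]},{"claw":0.045,"delta_pos":[0,0,0.055],"rotation":[0,0,0]},{"claw":0.045,"delta_pos":[0,0,0.06],"rotation":[0,0,0]}]'
python3 - <<'E'
from h import *
s=manip.read_state(); print(s['joints'],s['wrist_force'])
t=manip.camera('scene')[:,:,::-1]; cv2.imwrite('pics/s4.png',cv2.resize(t[150:260,190:320],None,fx=5,fy=5))
E
```

```text
clock: 3.9
eef_pos: [492.3, 296.8, -16.9]
eef_rot: [-3.141, -0.001, 2.982]
wrist_force: [0.5, -1.4, 0.1]
finger_gap: 45.2
[ 4.78946368e-01  5.81072571e-01  1.60708624e+00 -4.07518526e-04
  9.54767640e-01 -9.31762667e-01] [ 0.49405874 -1.41017415  0.05742176]
```

View pics/s4.png

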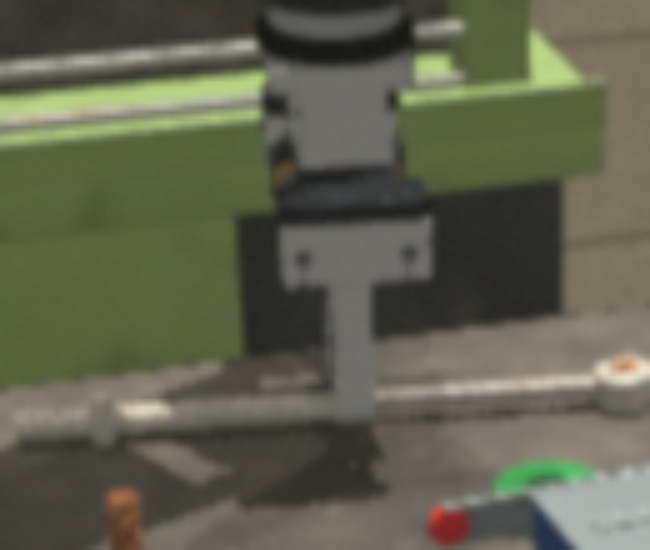

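```bash
python3 - <<'E'
from h import *
T=tool()
for y in (-22.6,-35):
  for k in (-20,-25,-30): print(y,k,np.round(proj('scene',(T@np.array([0,y,k,1.]))[:3]),1))
E
```

```text
-22.6 -20 [261.1 237.2]
-22.6 -25 [261.  235.4]
-22.6 -30 [260.9 233.6]
-35 -20 [261.5 239.4]
-35 -25 [261.4 237.6]
-35 -30 [261.3 235.8]
```

```bash
python3 -m pendant '[{"claw":0.045,"delta_pos":[0,0,0.006],"rotation":[0,0,0]},{"claw":0.045,"delta_pos":[0,0,0.009],"rotation":[0,0,0]},{"claw":0.03,"delta_pos":[0,0,0.009],"rotation":[0,0,0]},{"claw":0,"delta_pos":[0,0,0.009],"rotation":[0,0,0]},{"claw":0,"delta_pos":[0,0,0.009],"rotation":[0,0,0]},{"claw":0,"delta_pos":[0,0,0.009],"rotation":[0,0,0]},{"claw":0,"delta_pos":[0,0,0.009],"rotation":[0,0,0]}]' 55
```

```text
clock: 4.82
eef_pos: [492.2, 296.6, -26.1]
eef_rot: [-3.14, -0.001, 2.982]
wrist_force: [0.2, -1.3, 2.6]
finger_gap: 11.3
```

A gap of 11.3 means the shank is gripped, with its axis at tool z ≈ -37. Lift.

```bash
python3 -m pendant '[{"claw":0,"delta_pos":[0,0,-0.02],"rotation":[0,0,0]},{"claw":0,"delta_pos":[0,0,-0.06],"rotation":[0,0,0]},{"claw":0,"delta_pos":[0,0,-0.1],"rotation":[0,0,0]},{"claw":0,"delta_pos":[0,0,-0.1],"rotation":[0,0,0]}]'
python3 - <<'E'
from h import *
s=manip.read_state(); print(s['joints'],s['wrist_force'],s['moment'],s['eef_pos'])
cv2.imwrite('pics/w5.png',manip.camera('wrist')[:,:,::-1])
E
```

```text
clock: 5.32
eef_pos: [493.4, 297.4, 76.1]
eef_rot: [3.14, 0.002, 2.982]
wrist_force: [-0.6, 0.2, -4.4]
finger_gap: 10.9
[ 4.79021858e-01  4.53387133e-01  1.55371115e+00 -3.42010129e-04
  1.13163369e+00 -9.31840742e-01] [-0.59565363  0.2423953  -4.37872029] [0.00919543 0.05934207 0.0358924 ] [493.41820596 297.40294748  76.13087255]
```

View pics/w5.png

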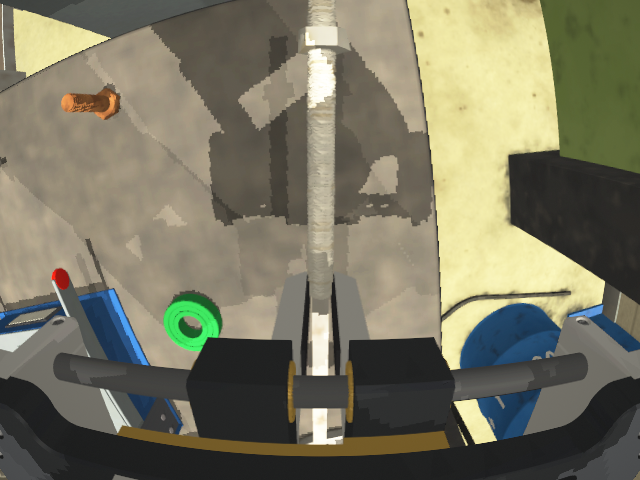

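The rod hangs straight in the jaws with its nut at (320,38) and the force reads 4.4 N down. Helper for the next targets: the rod point in bin coordinates, converted to tool shift and turn.

```bash
cat >> h.py <<'E'
from scipy.spatial.transform import Rotation as RR
import json
def B(): return json.load(open('bin.json'))   # ox,oy,yaw
def binT():
    b=B(); c,s=np.cos(b['yaw']),np.sin(b['yaw']); T=np.eye(4); T[:2,:2]=[[c,-s],[s,c]]; T[:2,3]=[b['ox'],b['oy']]; return T
def toolpose(x,y,z,al,g):
    "world tool pose with tool point g at bin (x,y,z), tilt al deg"
    a=np.radians(al); yv=np.array([np.cos(a),0,np.sin(a)]); zv=np.array([np.sin(a),0,-np.cos(a)]); xv=np.cross(yv,zv)
    P=np.eye(4); P[:3,:3]=np.stack([xv,yv,zv],1); P[:3,3]=np.array([x,y,z])-P[:3,:3]@np.array(g); return binT()@P
def delta(P,T=None):
    T=tool() if T is None else T; D=np.linalg.inv(T)@P
    return np.round(D[:3,3]/1000,4).tolist(),np.round(RR.from_matrix(D[:3,:3]).as_rotvec(),3).tolist()
E
python3 - <<'E'
from h import *
s=manip.read_state(); T=tool(s)
o,d=ray('wrist',320,38,T); Ti=np.linalg.inv(T); o2=Ti[:3,:3]@o+Ti[:3,3]; d2=Ti[:3,:3]@d
p=o2+d2*(-37-13-o2[2])/d2[2]; print('nut top edge in tool',p); p=o2+d2*(-37-o2[2])/d2[2]; print(p)
json.dump(dict(ox=604,oy=1.5,yaw=0.0785),open('bin.json','w'))
g=(-1,0,-37)
print(delta(toolpose(-165,0,75,0,g)))
for p in (((268.9,271.5)),((351.3,263.5))): print(plane('top',*p,2))
for u,v in ((247,140),(322,138),(408,145)): print('cup',plane('top',u,v,150))
E
```

```text
nut top edge in tool [ 1.22601801e+02 -9.76647820e-03 -5.00000000e+01]
[ 1.25761411e+02 -2.22871683e-02 -3.70000000e+01]
([0.0033, -0.3117, 0.0361], [-0.001, 0.0, 1.332])
[514.67549043  91.68640855   2.        ]
[ 529.9340544  -103.32670281    2.        ]
cup [793.43467511 126.12181468 150.        ]
cup [795.16500699 -35.60560342 150.        ]
cup [ 776.74086379 -221.04627611  150.        ]
```

```bash
python3 -m pendant '[{"claw":0,"delta_pos":[0,-0.035,0],"rotation":[0,0,0.16]},{"claw":0,"delta_pos":[0,-0.07,0],"rotation":[0,0,0.33]},{"claw":0,"delta_pos":[0,-0.11,0],"rotation":[0,0,0.5]},{"claw":0,"delta_pos":[0,-0.15,0],"rotation":[0,0,0.67]},{"claw":0,"delta_pos":[0.002,-0.19,0.01],"rotation":[0,0,0.84]},{"claw":0,"delta_pos":[0.003,-0.23,0.015],"rotation":[0,0,1.01]},{"claw":0,"delta_pos":[0.003,-0.27,0.02],"rotation":[0,0,1.18]},{"claw":0,"delta_pos":[0.003,-0.311,0.03],"rotation":[0,0,1.332]},{"claw":0,"delta_pos":[0.003,-0.311,0.03],"rotation":[0,0,1.332]},{"claw":0,"delta_pos":[0.003,-0.311,0.03],"rotation":[0,0,1.332]}]'
python3 - <<'E'
from h import *
s=manip.read_state(); print(s['joints'],s['finger_gap'],s['wrist_force'])
cv2.imwrite('pics/w6.png',manip.camera('wrist')[:,:,::-1])
cv2.imwrite('pics/t6.png',manip.camera('top')[:,:,::-1])
T=tool(s)
for l in ((-126,87.5,62),(-126,-87.5,62),(-80,85,62),(-80,-85,62),(42,95,151),(42,-95,151)):
    print(l,np.round(proj('wrist',(binT()@np.append(l,1.))[:3],T)))
E
```

```text
clock: 6.62
eef_pos: [439.3, -9.5, 43.0]
eef_rot: [-3.139, 0.0, 1.651]
wrist_force: [-0.1, 0.1, -4.5]
finger_gap: 11.3
[-1.04521951e-01  2.28854318e-01  1.95547707e+00 -7.12625692e-04
  9.59641109e-01 -1.83987863e-01] 11.30778172938201 [-0.08091035  0.08392011 -4.51555083]
(-126, 87.5, 62) [399. 124.]
(-126, -87.5, 62) [380. 400.]
(-80, 85, 62) [481. 134.]
(-80, -85, 62) [445. 393.]
(42, 95, 151) [742. 157.]
(42, -95, 151) [638. 455.]
```

View pics/w6.png

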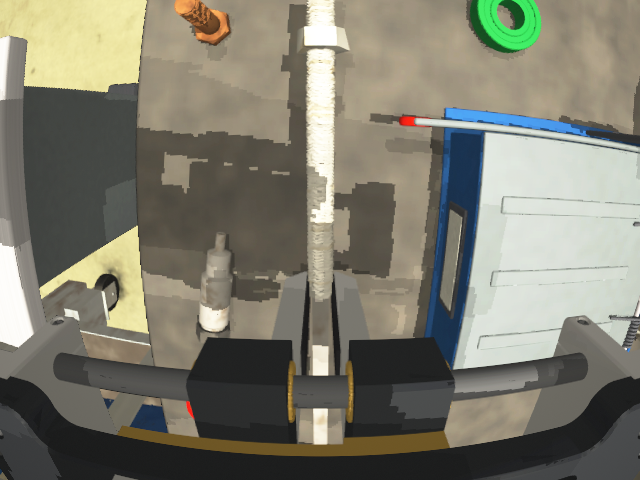

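View pics/t6.png

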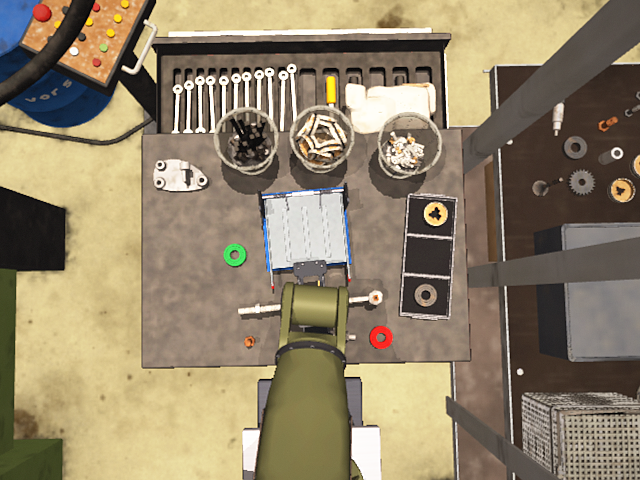

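The wrist view shows the left arm tip at (401,121), about 2 mm from prediction. Panel front-left corner at (484,134); the front edge runs down to about (452,365). I'll refine the yaw and origin from these.

```bash
python3 - <<'E'
from h import *
T=tool(); im=cv2.imread('pics/w6.png'); cv2.imwrite('pics/w6c.png',cv2.resize(im[90:380,380:640],None,fx=2.8,fy=2.05*1.0))
hsv=cv2.cvtColor(im,cv2.COLOR_BGR2HSV)
pan=(hsv[...,2]>175)&(hsv[...,1]<35)
pts=[]
for v in range(150,330,10):
    r=pan[v,440:600]; k=[i for i in range(150) if r[i:i+8].all()]
    if k: pts.append(plane('wrist',440+k[0],v,63,T)[:2])
pts=np.array(pts); print(pts.round(1)[::4])
A=np.polyfit(pts[:,1],pts[:,0],1); print('front edge dx/dy',A,'yaw',-np.arctan(A[0]))
red=((hsv[...,0]<6)|(hsv[...,0]>174))&(hsv[...,1]>170)&(hsv[...,2]>120); red[:100]=0; red[140:]=0; red[:,:390]=0
q=np.argwhere(red); print('red',q.min(0),q.max(0),q.mean(0), plane('wrist',q[:,1].min(),q.mean(0)[0],62,T), plane('wrist',q[:,1].mean(),q.mean(0)[0],62,T))
E
```

```text
[[520.9  72.1]
 [522.6  50. ]
 [524.5  27.2]
 [526.5   3.1]
 [528.9 -23.2]]
front edge dx/dy [-8.15471089e-02  5.26837016e+02] yaw 0.08136706583631828
red [116 399] [126 428] [120.58741259 407.41258741] [471.93628156  81.07412583  62.        ] [476.35527137  81.62978078  62.        ]
```

View pics/w6c.png

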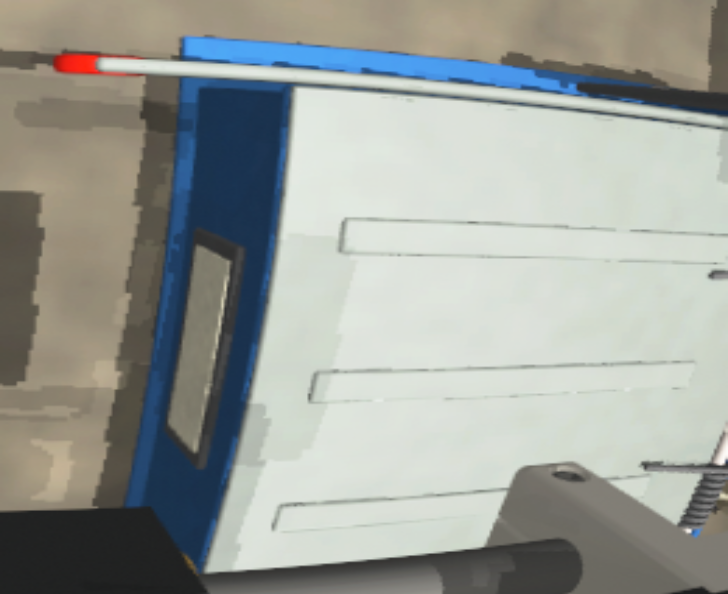

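```bash
cat > wp.py <<'E'
from h import *
import sys
# args: x,z,al triples
T=tool(); b=np.linalg.inv(binT())
p=b@(T@np.array([-2,0,-37,1.])); Rb=b[:3,:3]@T[:3,:3]
print('now rod bin',p[:3].round(1),'alpha',round(np.degrees(np.arctan2(Rb[0,2],-Rb[2,2])),1))
for a in sys.argv[1:]:
    v=[float(q) for q in a.split(',')]
    print(a,delta(toolpose(v[0],0 if len(v)<4 else v[3],v[1],v[2],(-2,0,-37)),T))
E
python3 - <<'E'
import json;json.dump(dict(ox=605.5,oy=2.5,yaw=0.080),open('bin.json','w'))
E
python3 wp.py -152,60,10 -152,28,20 -114,28,20 -114,33,20
```

```text
now rod bin [-166.1   -0.2   80.6] alpha -0.1
-152,60,10 ([0.0002, 0.0207, 0.02], [-0.176, 0.0, 0.001])
-152,28,20 ([0.0002, 0.0269, 0.0503], [-0.35, 0.0, 0.001])
-114,28,20 ([0.0002, 0.0649, 0.0502], [-0.35, 0.0, 0.001])
-114,33,20 ([0.0002, 0.0649, 0.0452], [-0.35, 0.0, 0.001])
```

```bash
python3 -m pendant '[{"claw":0,"delta_pos":[0,0.02,0.02],"rotation":[-0.175,0,0]},{"claw":0,"delta_pos":[0,0.027,0.05],"rotation":[-0.35,0,0]},{"claw":0,"delta_pos":[0,0.027,0.05],"rotation":[-0.35,0,0]},{"claw":0,"delta_pos":[0,0.045,0.05],"rotation":[-0.35,0,0]},{"claw":0,"delta_pos":[0,0.065,0.05],"rotation":[-0.35,0,0]},{"claw":0,"delta_pos":[0,0.065,0.05],"rotation":[-0.35,0,0]}]'
python3 wp.py; python3 - <<'E'
from h import *
s=manip.read_state(); print(s['joints'],s['finger_gap'],s['wrist_force'])
cv2.imwrite('pics/w7.png',manip.camera('wrist')[:,:,::-1])
t=manip.camera('scene')[:,:,::-1]; cv2.imwrite('pics/s7.png',cv2.resize(t[180:350,180:420],None,fx=3.3,fy=3.3))
E
```

```text
clock: 7.48
eef_pos: [505.9, -3.2, -5.5]
eef_rot: [2.794, 0.0, 1.653]
wrist_force: [-0.5, 0.2, -4.9]
finger_gap: 11.3
now rod bin [-112.4    0.3   29.2] alpha 19.9
[-0.11931071  0.29096314  2.08446837  0.16384996  0.43034447 -0.33930986] 11.2657330635617 [-0.5360154   0.23005067 -4.88152909]
```

View pics/w7.png

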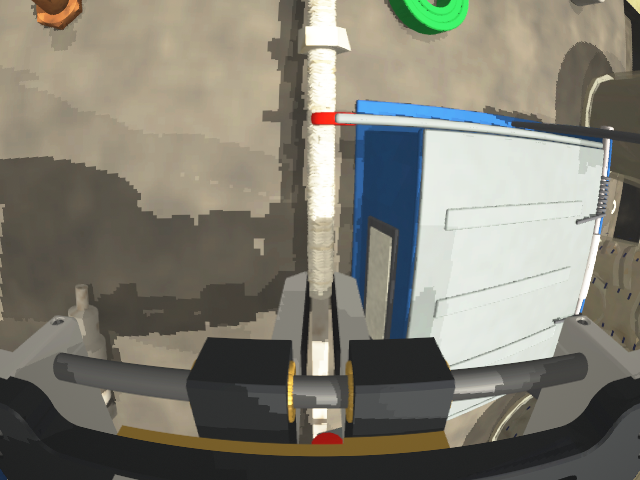

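View pics/s7.png

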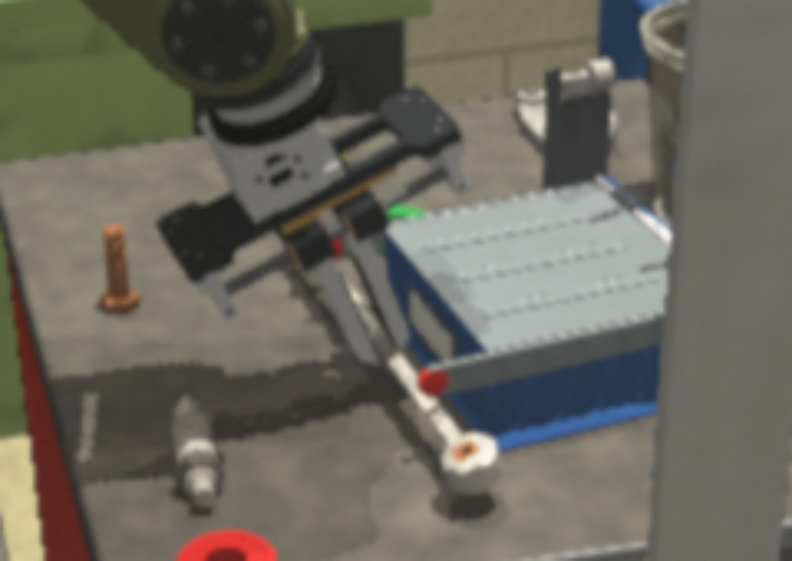

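The rod lies in front of the bin under both arms, with red tips above it at (325,118) and (327,438) in the wrist view. Before lifting I'll check that the tilt schedule keeps joint 5 away from its 0 limit, using a quick linear fit of the arm's geometry from the recorded poses.

```bash
cat > kin.py <<'E'
from h import *
from scipy.optimize import least_squares
S=[(.300,1.5215,229.03,499.72,175.27,0),(.410,1.517,492.62,296.69,115.55,0),(.4945,1.57781,492.35,296.81,43.56,0),(.58107,1.60709,492.3,296.8,-16.9,0),(.45339,1.55371,493.42,297.4,76.13,0),(.228854,1.955477,439.3,-9.5,43.0,0),(.29096,2.08447,505.9,-3.2,-5.5,19.9)]
A=[];y=[]
for j2,j3,X,Y,Z,al in S:
    r=np.sqrt(X*X+Y*Y-36.5**2); p=j2+j3; a=np.radians(al)
    A.append([1,0,np.sin(j2),np.cos(p),np.sin(p),np.sin(a)]); y.append(r)
    A.append([0,1,np.cos(j2),-np.sin(p),np.cos(p),-np.cos(a)]); y.append(Z)
A=np.array(A);y=np.array(y)
w,res,rk,sv=np.linalg.lstsq(A,y,rcond=None)
if __name__=='__main__': print(w.round(1),rk,sv.round(2),(A@w-y).round(1))
a1,d1,UA,P,Q,L6=w
def ik(TT):
    zt=TT[:3,2]; pos=TT[:3,3]; wc=pos-L6*zt
    # j1 from wrist centre with lateral 36.5
    j1=np.arctan2(wc[1],wc[0])-np.arcsin(36.5/np.hypot(wc[0],wc[1])); r=np.sqrt(wc[0]**2+wc[1]**2-36.5**2)
    def f(q): 
        p=q[0]+q[1]; return [a1+UA*np.sin(q[0])+P*np.cos(p)+Q*np.sin(p)-r, d1+UA*np.cos(q[0])-P*np.sin(p)+Q*np.cos(p)-wc[2]]
    s=least_squares(f,[.3,1.9]); j2,j3=s.x; p=j2+j3
    # forearm frame: direction
    fd=np.array([np.sin(p)*np.cos(j1),np.sin(p)*np.sin(j1),np.cos(p)]); j5=np.arccos(fd@zt)
    return np.round([j1,j2,j3,j5,np.linalg.norm(s.fun)],3)
E
python3 kin.py; python3 - <<'E'
from kin import *
print('now',ik(tool()))
for x,z,al in ((-114,34,20),(-112,80,30),(-105,120,38),(-76,185,45),(-76,185,35),(-15,177,50),(-15,177,40),(47,165,55),(47,165,45),(63,165,55),(63,165,45),(61,132,55),(61,132,45)):
    print((x,z,al),ik(toolpose(x,0,z,al,(-2,0,-37))))
E
```

```text
[-3.000e-01  2.227e+02  4.253e+02  4.200e+01  4.477e+02  3.017e+02] 6 [5.2  3.82 0.51 0.35 0.23 0.12] [ 0.2  0.3  0.3 -0.   0.2 -0.3  0.2 -0.1 -1.  -0.1  0.2  0.1 -0.   0.2]
now [-0.12   0.29   2.088  0.428  0.   ]
(-114, 34, 20) [-0.121  0.278  2.088  0.439  0.   ]
(-112, 80, 30) [-0.143  0.141  2.175  0.331  0.   ]
(-105, 120, 38) [-0.158  0.047  2.219  0.269  0.   ]
(-76, 185, 45) [-0.155 -0.032  2.169  0.285  0.   ]
(-76, 185, 35) [-1.330e-01  2.000e-03  2.055e+00  4.990e-01  0.000e+00]
(-15, 177, 50) [-0.127  0.118  2.083  0.177  0.   ]
(-15, 177, 40) [-0.111  0.132  1.974  0.367  0.   ]
(47, 165, 55) [-0.105  0.272  1.982  0.164  0.   ]
(47, 165, 45) [-0.093  0.269  1.882  0.245  0.   ]
(63, 165, 55) [-0.098  0.303  1.941  0.155  0.   ]
(63, 165, 45) [-0.087  0.301  1.839  0.252  0.   ]
(61, 132, 55) [-0.099  0.362  1.961  0.198  0.   ]
(61, 132, 45) [-0.088  0.351  1.866  0.188  0.   ]
```

The fit's residual is ≤1 mm. Tilts of 35–42° keep joint 5 at about 0.25 or more, so those are fine. Compute the lift waypoints along the arc, keeping the contact about 196 mm from the hinge.

```bash
python3 wp.py -112,45,21 -112,66,24 -112,88,27 -106,113,30 -98.5,137,32 -87,160,34 -74,182,35
```

```text
now rod bin [-114.     0.2   28.6] alpha 19.9
-112,45,21 ([-0.0003, 0.0082, -0.0148], [-0.02, -0.001, 0.002])
-112,66,24 ([-0.0003, 0.0173, -0.0346], [-0.072, -0.001, 0.002])
-112,88,27 ([-0.0003, 0.0267, -0.0555], [-0.125, -0.001, 0.002])
-106,113,30 ([-0.0003, 0.0427, -0.0773], [-0.177, -0.001, 0.002])
-98.5,137,32 ([-0.0003, 0.0592, -0.0975], [-0.212, -0.001, 0.002])
-87,160,34 ([-0.0003, 0.0791, -0.1156], [-0.247, -0.001, 0.002])
-74,182,35 ([-0.0004, 0.0994, -0.132], [-0.264, -0.001, 0.002])
```

```bash
python3 -m pendant '[{"claw":0,"delta_pos":[0,0.008,-0.015],"rotation":[-0.02,0,0.002]},{"claw":0,"delta_pos":[0,0.017,-0.035],"rotation":[-0.072,0,0.002]},{"claw":0,"delta_pos":[0,0.027,-0.055],"rotation":[-0.125,0,0.002]},{"claw":0,"delta_pos":[0,0.027,-0.055],"rotation":[-0.125,0,0.002]}]' 60
python3 wp.py; python3 - <<'E'
from h import *
s=manip.read_state(); print(s['joints'],s['finger_gap'],s['wrist_force'],s['moment'])
cv2.imwrite('pics/w8.png',manip.camera('wrist')[:,:,::-1])
t=manip.camera('scene')[:,:,::-1]; cv2.imwrite('pics/s8.png',cv2.resize(t[150:350,180:420],None,fx=2.5,fy=2.5))
E
```

```text
clock: 8.07
eef_pos: [510.4, -2.7, 55.5]
eef_rot: [2.67, -0.001, 1.651]
wrist_force: [0.1, 0.9, -5.2]
finger_gap: 11.4
now rod bin [-112.     0.4   88.4] alpha 27.0
[-0.13479482  0.13272908  2.13546531  0.24098882  0.42213448 -0.41274847] 11.438326259945896 [ 0.1221942   0.85296615 -5.22100932] [0.03501595 0.92088091 0.10954815]
```

View pics/w8.png

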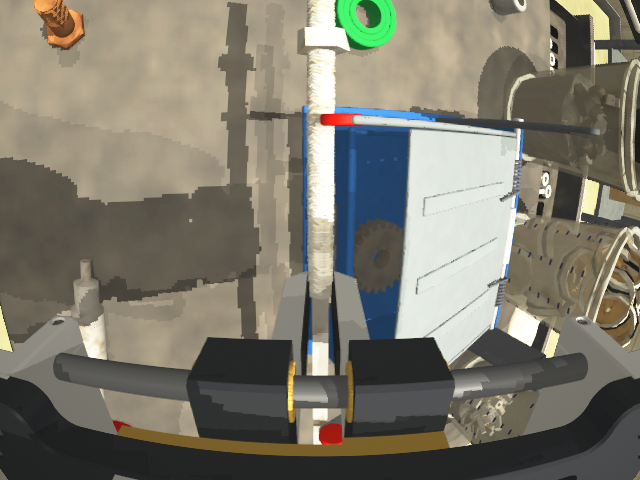

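View pics/s8.png

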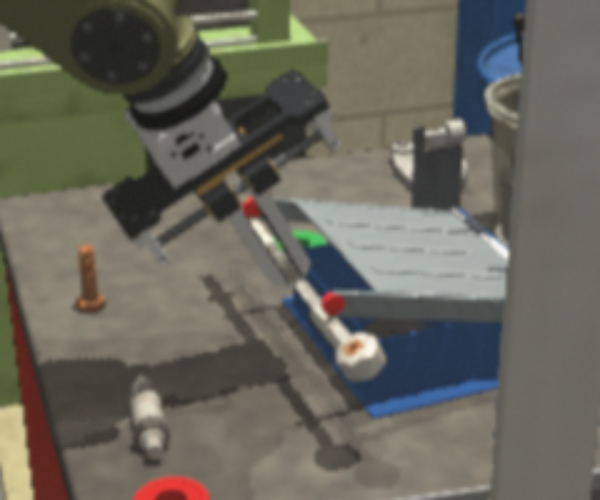

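The flap rides up on the rod with both red ends on the shank, and the gear shows in the bin at wrist (378,256). Continue the arc.

```bash
python3 wp.py -106,113,29 -98.5,137,31 -87,160,33 -74,182,35 -52,183,36 -30,181,37 -5,178,38
```

```text
now rod bin [-112.2    0.5   87.1] alpha 26.9
-106,113,29 ([-0.0005, 0.0186, -0.0204], [-0.037, -0.001, -0.0])
-98.5,137,31 ([-0.0005, 0.0375, -0.0385], [-0.072, -0.001, -0.0])
-87,160,33 ([-0.0004, 0.0594, -0.0539], [-0.107, -0.001, -0.0])
-74,182,35 ([-0.0004, 0.0822, -0.0678], [-0.142, -0.001, -0.0])
-52,183,36 ([-0.0004, 0.1029, -0.0588], [-0.159, -0.001, -0.0])
-30,181,37 ([-0.0004, 0.1223, -0.0472], [-0.177, -0.001, -0.0])
-5,178,38 ([-0.0005, 0.1439, -0.0333], [-0.194, -0.001, -0.0])
```

```bash
python3 -m pendant '[{"claw":0,"delta_pos":[0,0.018,-0.02],"rotation":[-0.037,0,0]},{"claw":0,"delta_pos":[0,0.037,-0.038],"rotation":[-0.072,0,0]},{"claw":0,"delta_pos":[0,0.059,-0.054],"rotation":[-0.107,0,0]},{"claw":0,"delta_pos":[0,0.082,-0.068],"rotation":[-0.142,0,0]},{"claw":0,"delta_pos":[0,0.103,-0.059],"rotation":[-0.16,0,0]},{"claw":0,"delta_pos":[0,0.122,-0.047],"rotation":[-0.177,0,0]},{"claw":0,"delta_pos":[0,0.122,-0.047],"rotation":[-0.177,0,0]}]'
python3 wp.py -30,180,37 -5,176,38 20,172,39 45,168,40 63,166,41 64,150,42 63,137,42 61,132,42; python3 - <<'E'
from h import *
s=manip.read_state(); print(s['joints'],s['finger_gap'],s['wrist_force'],s['moment'])
cv2.imwrite('pics/w9.png',manip.camera('wrist')[:,:,::-1])
t=manip.camera('scene')[:,:,::-1]; cv2.imwrite('pics/s9.png',cv2.resize(t[150:350,180:420],None,fx=2.5,fy=2.5))
E
```

```text
clock: 9.05
eef_pos: [597.8, 4.5, 150.5]
eef_rot: [2.497, -0.001, 1.652]
wrist_force: [-1.6, -1.0, -6.6]
finger_gap: 11.0
now rod bin [-29.7   0.5 180.1] alpha 36.9
-30,180,37 ([-0.0006, -0.0002, -0.0001], [-0.001, -0.002, -0.0])
-5,176,38 ([-0.0006, 0.018, 0.0181], [-0.018, -0.002, -0.0])
20,172,39 ([-0.0006, 0.0362, 0.0363], [-0.036, -0.002, -0.0])
45,168,40 ([-0.0007, 0.0544, 0.0545], [-0.053, -0.002, -0.0])
63,166,41 ([-0.0007, 0.0682, 0.0669], [-0.071, -0.002, -0.0])
64,150,42 ([-0.0007, 0.0601, 0.0802], [-0.088, -0.002, -0.0])
63,137,42 ([-0.0007, 0.0515, 0.09], [-0.088, -0.002, -0.0])
61,132,42 ([-0.0007, 0.0469, 0.0928], [-0.088, -0.002, -0.0])
[-0.11263063  0.10594601  1.97057422  0.27506444  0.44412486 -0.40402723] 10.950036451099676 [-1.5507152  -1.04313093 -6.62871748] [-0.1062671   1.23118051 -0.02195089]
```

View pics/w9.png

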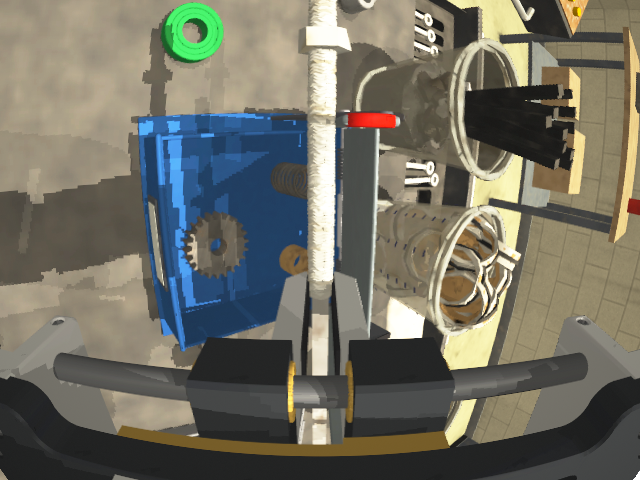

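View pics/s9.png

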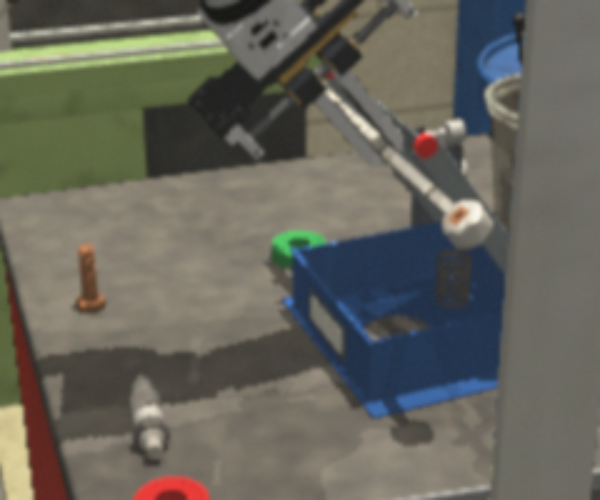

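The flap is over half open. The gear is at wrist (217,246), the spring at (290,180) and the bush at (293,260). I'll save the pose for gear localisation, then carry the rod over the horns.

```bash
python3 - <<'E'
from h import *
np.save('T9.npy',tool())
T=np.load('T9.npy')
for n,u,v,z in (('gear',217,246,19),('bush',293,260,25),('spring',290,180,48)):
    p=plane('wrist',u,v,z,T); print(n,p.round(1),(np.linalg.inv(binT())@np.append(p,1))[:3].round(1))
E
python3 -m pendant '[{"claw":0,"delta_pos":[0,0.018,0.018],"rotation":[-0.018,0,0]},{"claw":0,"delta_pos":[0,0.036,0.036],"rotation":[-0.036,0,0]},{"claw":0,"delta_pos":[0,0.054,0.054],"rotation":[-0.053,0,0]},{"claw":0,"delta_pos":[0,0.068,0.067],"rotation":[-0.07,0,0]},{"claw":0,"delta_pos":[0,0.068,0.067],"rotation":[-0.07,0,0]}]'
python3 wp.py 64,166,41 64,150,42 63,140,42 62,134,42 61,131,42; python3 - <<'E'
from h import *
s=manip.read_state(); print(s['joints'],s['finger_gap'],s['wrist_force'],s['moment'])
cv2.imwrite('pics/w10.png',manip.camera('wrist')[:,:,::-1])
t=manip.camera('scene')[:,:,::-1]; cv2.imwrite('pics/s10.png',cv2.resize(t[120:320,220:420],None,fx=3,fy=3))
t=manip.camera('top')[:,:,::-1]; cv2.imwrite('pics/t10.png',cv2.resize(t[130:290,220:380],None,fx=3.5,fy=3.5))
E
```

```text
gear [581.8 -15.2  19. ] [-25.  -15.8  19. ]
bush [660.  -37.1  25. ] [ 51.2 -43.8  25. ]
spring [637.3  45.2  48. ] [35.1 40.1 48. ]
clock: 9.78
eef_pos: [691.0, 12.0, 137.7]
eef_rot: [2.428, -0.002, 1.652]
wrist_force: [-2.7, -1.7, -4.1]
finger_gap: 11.0
now rod bin [ 61.7   0.6 165.7] alpha 40.9
64,166,41 ([-0.0007, 0.002, 0.0012], [-0.002, -0.002, -0.0])
64,150,42 ([-0.0007, -0.0078, 0.0133], [-0.019, -0.002, -0.0])
63,140,42 ([-0.0007, -0.0151, 0.0202], [-0.019, -0.002, -0.0])
62,134,42 ([-0.0007, -0.0198, 0.0241], [-0.019, -0.002, -0.0])
61,131,42 ([-0.0007, -0.0225, 0.0257], [-0.019, -0.002, -0.0])
[-0.08246707  0.30637497  1.79298987  0.31770077  0.3514773  -0.42234823] 10.984154053295107 [-2.74479978 -1.70535479 -4.07376988] [-0.21545588  1.23522677 -0.19292464]
```

View pics/w10.png

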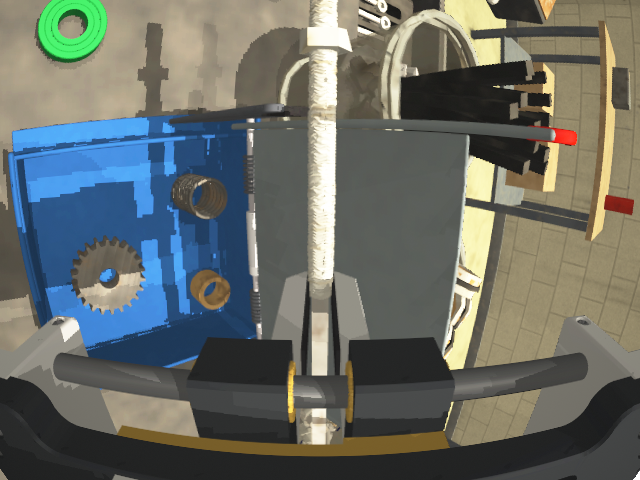

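View pics/s10.png

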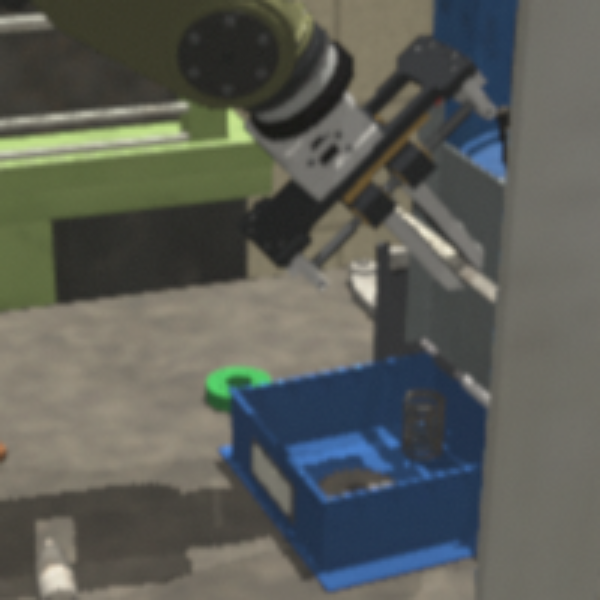

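View pics/t10.png

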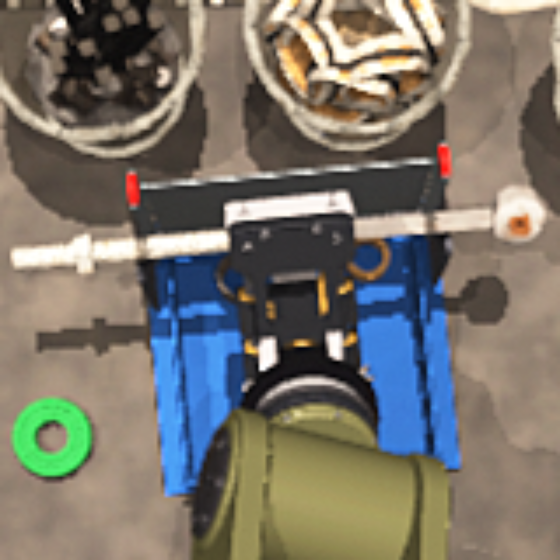

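```bash
python3 - <<'E'
from h import *
T=tool()
for l in ((42,97,151),(53,97,151),(42,93,151),(53,93,151),(53,93,126),(92,93,126),(42,93,60),(84,85,62),(-79,83,60)): print(l,np.round(proj('wrist',(binT()@np.append(l,1.))[:3],T)))
im=cv2.imread('pics/w10.png'); cv2.imwrite('pics/w10c.png',cv2.resize(im[70:190,180:400],None,fx=3.5,fy=3.5,interpolation=cv2.INTER_CUBIC))
E
```

```text
(42, 97, 151) [269. 103.]
(53, 97, 151) [288. 104.]
(42, 93, 151) [269. 112.]
(53, 93, 151) [288. 112.]
(53, 93, 126) [261. 114.]
(92, 93, 126) [317. 115.]
(42, 93, 60) [195. 120.]
(84, 85, 62) [251. 129.]
(-79, 83, 60) [ 10. 157.]
```

View pics/w10c.png

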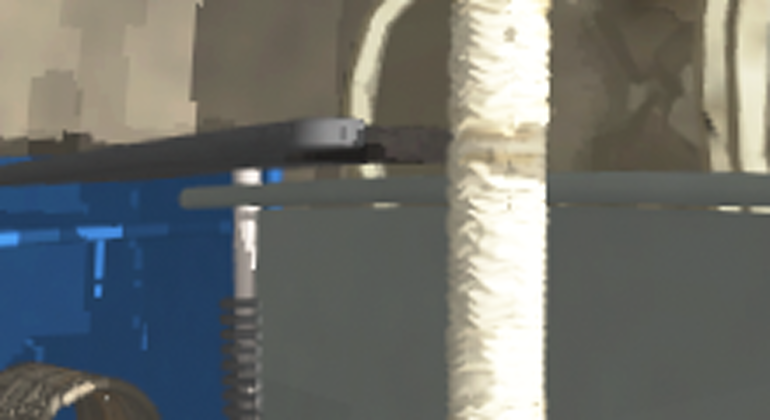

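The real horn top spans columns 263–283 at row 107, against 269–288 predicted, so the bin sits about 3 mm nearer than I had it. Correcting ox to 602.5; the rod is safely behind the horns. Lower it.

```bash
python3 - <<'E'
import json;json.dump(dict(ox=602.5,oy=2.5,yaw=0.080),open('bin.json','w'))
E
python3 wp.py 65,155,42 64.5,145,42 63,138,42 62,134,42 61,132,42
```

```text
now rod bin [ 64.    0.4 165.7] alpha 40.9
65,155,42 ([-0.0005, -0.0055, 0.0088], [-0.02, -0.002, -0.0])
64.5,145,42 ([-0.0005, -0.0124, 0.016], [-0.02, -0.002, -0.0])
63,138,42 ([-0.0005, -0.0182, 0.0203], [-0.02, -0.002, -0.0])
62,134,42 ([-0.0005, -0.0215, 0.0227], [-0.02, -0.002, -0.0])
61,132,42 ([-0.0005, -0.0236, 0.0236], [-0.02, -0.002, -0.0])
```

```bash
python3 -m pendant '[{"claw":0,"delta_pos":[0,-0.0055,0.009],"rotation":[-0.02,0,0]},{"claw":0,"delta_pos":[0,-0.0125,0.016],"rotation":[-0.02,0,0]},{"claw":0,"delta_pos":[0,-0.018,0.0205],"rotation":[-0.02,0,0]},{"claw":0,"delta_pos":[0,-0.0205,0.022],"rotation":[-0.02,0,0]},{"claw":0,"delta_pos":[0,-0.0205,0.022],"rotation":[-0.02,0,0]}]'
python3 wp.py; python3 - <<'E'
from h import *
s=manip.read_state(); print(s['finger_gap'],s['wrist_force'],s['moment'])
im=manip.camera('wrist')[:,:,::-1];cv2.imwrite('pics/w11.png',im)
cv2.imwrite('pics/w11c.png',cv2.resize(im[70:190,180:400],None,fx=3.5,fy=3.5,interpolation=cv2.INTER_CUBIC))
T=tool(s)
for l in ((42,95,151),(53,95,151),(59,95,132)): print(l,np.round(proj('wrist',(binT()@np.append(l,1.))[:3],T)))
E
```

```text
clock: 10.55
eef_pos: [689.6, 11.9, 108.4]
eef_rot: [2.407, -0.001, 1.652]
wrist_force: [4.2, 1.6, -3.0]
finger_gap: 10.9
now rod bin [ 62.8   0.3 135.9] alpha 42.1
10.925799913819988 [ 4.20678678  1.62310784 -2.96429582] [-0.17886658  0.03970769  0.10955778]
(42, 95, 151) [308. 103.]
(53, 95, 151) [329. 104.]
(59, 95, 132) [310. 106.]
```

View pics/w11c.png

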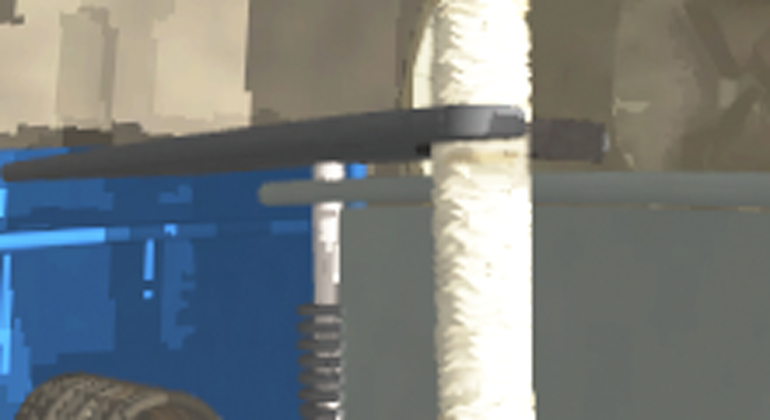

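The horn now hides part of the rod at (304–330, 105), so the rod is behind it and just touching (+4 N in x). Lower the last few millimetres straight down.

```bash
python3 wp.py 62.8,133,42 62.8,131,42; python3 -m pendant '[{"claw":0,"delta_pos":[0,-0.002,0.002],"rotation":[0,0,0]},{"claw":0,"delta_pos":[0,-0.003,0.0035],"rotation":[0,0,0]},{"claw":0,"delta_pos":[0,-0.003,0.0035],"rotation":[0,0,0]}]'; python3 wp.py
```

```text
now rod bin [ 62.8   0.4 135.8] alpha 42.1
62.8,133,42 ([-0.0004, -0.002, 0.0021], [0.002, -0.001, -0.0])
62.8,131,42 ([-0.0004, -0.0033, 0.0036], [0.002, -0.001, -0.0])
clock: 10.98
eef_pos: [690.0, 11.7, 104.3]
eef_rot: [2.406, -0.001, 1.651]
wrist_force: [-4.5, -1.6, 5.6]
finger_gap: 10.9
now rod bin [ 63.1   0.2 131.7] alpha 42.1
```

The force turned to +5.6 N upward: the rod rests on the shelves. Open a little and watch the rod settle.

```bash
python3 -m pendant '[{"claw":0.022,"delta_pos":[0,0,0],"rotation":[0,0,0]},{"claw":0.022,"delta_pos":[0,0,0],"rotation":[0,0,0]},{"claw":0.022,"delta_pos":[0,0,0],"rotation":[0,0,0]}]'; python3 - <<'E'
from h import *
s=manip.read_state(); print(s['finger_gap'],s['wrist_force'],s['moment'])
im=manip.camera('wrist')[:,:,::-1];cv2.imwrite('pics/w12.png',im)
E
```

```text
clock: 11.35
eef_pos: [689.8, 11.7, 104.0]
eef_rot: [2.406, -0.001, 1.651]
wrist_force: [-0.0, -0.5, 0.2]
finger_gap: 22.3
22.299390532462905 [-0.02408214 -0.4739639   0.2174165 ] [-0.08927213  0.36074173 -0.02274772]
```

View pics/w12.png

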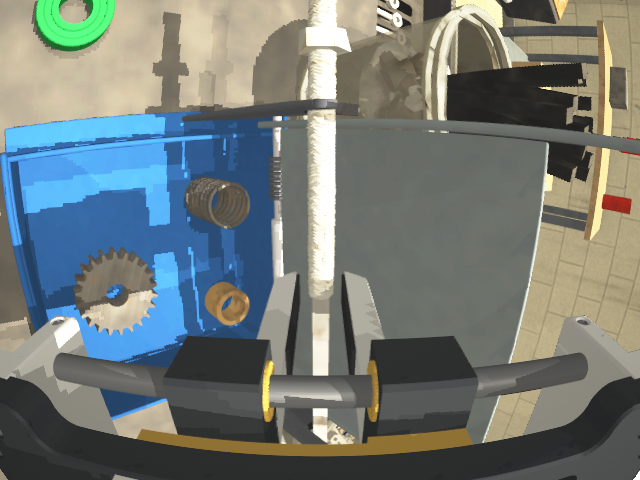

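The rod stays put between the open fingers and the force is zero. Retreat along the tool axis.

```bash
python3 -m pendant '[{"claw":0.022,"delta_pos":[0,0,-0.015],"rotation":[0,0,0]},{"claw":0.022,"delta_pos":[0,0,-0.04],"rotation":[0,0,0]},{"claw":0.022,"delta_pos":[0,0,-0.08],"rotation":[0,0,0]},{"claw":0.022,"delta_pos":[0,0,-0.12],"rotation":[0,0,0]},{"claw":0.022,"delta_pos":[0,0,-0.12],"rotation":[0,0,0]}]'; python3 wp.py; python3 - <<'E'
from h import *
s=manip.read_state(); print(s['joints'],s['wrist_force'],s['moment']); np.save('T13.npy',tool(s))
im=manip.camera('wrist')[:,:,::-1];cv2.imwrite('pics/w13.png',im)
t=manip.camera('top')[:,:,::-1]; cv2.imwrite('pics/t13.png',t); cv2.imwrite('pics/t13c.png',cv2.resize(t[130:290,220:380],None,fx=3.5,fy=3.5))
E
```

```text
clock: 12.02
eef_pos: [609.2, 4.9, 196.3]
eef_rot: [2.402, -0.0, 1.651]
wrist_force: [0.6, -0.1, -0.1]
finger_gap: 21.9
now rod bin [-1.810e+01 -1.000e-01  2.237e+02] alpha 42.4
[-0.1175428   0.04267292  1.96630421  0.32856126  0.42281361 -0.44802485] [ 0.59213887 -0.07449607 -0.12109341] [-0.084734    0.33996523  0.02837183]
```

View pics/w13.png

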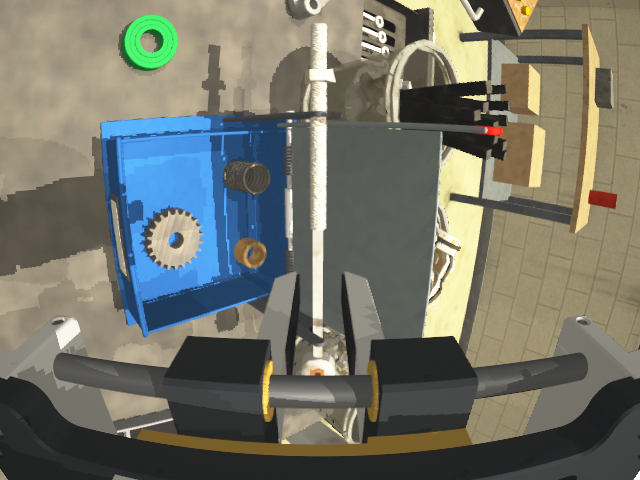

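View pics/t13c.png

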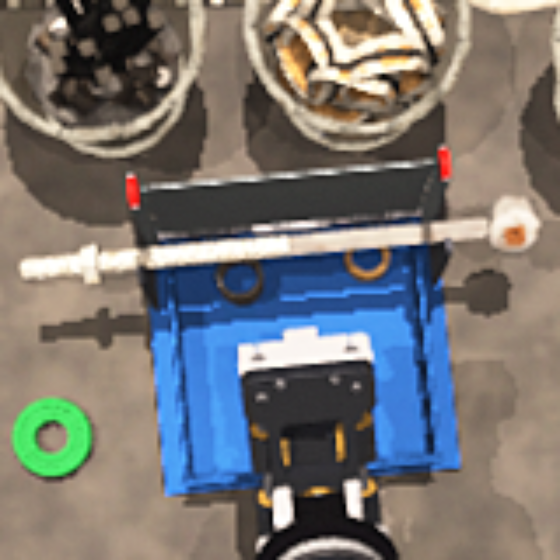

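The rod lies on both rests, the flap is upright, and the tool is clear. Check the rod and flap numerically, and locate the gear.

```bash
python3 - <<'E'
from h import *
bi=np.linalg.inv(binT())
f=lambda p:(bi@np.append(p,1))[:3].round(1)
n=plane('top',245.1,205.4,132);e=plane('top',367.1,196.6,132)
print('nut',f(n),'eye',f(e),'len',np.linalg.norm(n-e)); nb,eb=f(n),f(e); print('mid',(nb*137.5+eb*125.5)/263,'ang',np.arctan2((nb-eb)[0],(nb-eb)[1]))
T=np.load('T13.npy')
nw=plane('wrist',319,75,132,T); print('wrist nut',f(nw))
im=cv2.imread('pics/w13.png'); hsv=cv2.cvtColor(im,cv2.COLOR_BGR2HSV)
m=(hsv[...,1]<110)&((hsv[...,0]<95)|(hsv[...,1]<60)); m=m.astype(np.uint8); m[:205]=0;m[275:]=0;m[:,:142]=0;m[:,208:]=0
k,l,st,c=cv2.connectedComponentsWithStats(m); i=1+np.argmax(st[1:,4]); print(st[i],c[i])
q=np.argwhere(l==i)[:,::-1].astype(np.int32); h=cv2.convexHull(q); (cx,cy),r=cv2.minEnclosingCircle(h); print('circ',cx,cy,r); M_=cv2.moments(h); hc=(M_['m10']/M_['m00'],M_['m01']/M_['m00']); print(hc)
H=np.array([plane('wrist',*p[0],19,T)[:2] for p in h.astype(float)]); (c2,r2)=cv2.minEnclosingCircle(H.astype(np.float32)); print('gear top circle world',c2,r2, 'bin',f(np.array([*c2,19])))
print('T9 est',plane('wrist',217,246,19,np.load('T9.npy')))
print('hole z19/ z3',plane('wrist',176,240,19,T))
E
```

```text
nut [ 61.8 126.4 132. ] eye [  55.2 -138.9  132. ] len 265.39105592411585
mid [ 58.65057034  -0.19752852 132.        ] ang 0.02487236693428138
wrist nut [ 63.4 126.3 132. ]
[ 143  208   60   62 2546] [172.73212883 238.06677141]
circ 172.8000030517578 238.47999572753906 31.066320419311523
(172.80283262811471, 238.1941114245416)
gear top circle world (581.6696166992188, -14.43539810180664) 32.121891021728516 bin [-22.1 -15.2  19. ]
T9 est [581.87335582 -15.26696219  19.        ]
hole z19/ z3 [584.43533646 -15.92846502  19.        ]
```

The rod's middle is at bin (59, 0), skewed 0.025 rad at most, and the flap is upright. The gear is at about (582.5, -15), with a measured radius of 32 against 30 and two views agreeing. First tilt back to tool-down, away from the flap.

```bash
cat > wd.py <<'E'
from h import *
import sys
# tool-down targets X,Y,Z(TCP),yaw
T=tool()
for a in sys.argv[1:]:
    X,Y,Z,w=[float(q) for q in a.split(',')]
    P=np.eye(4); P[:3,:3]=RR.from_euler('xyz',[np.pi,0,w]).as_matrix(); P[:3,3]=[X,Y,Z]; print(a,delta(P,T))
E
python3 wd.py 540,-8,230,1.651
```

```text
540,-8,230,1.651 ([-0.0074, -0.0277, -0.0744], [0.736, -0.001, -0.001])
```

```bash
python3 -m pendant '[{"claw":0.06,"delta_pos":[-0.002,-0.012,-0.03],"rotation":[0.1,0,0]},{"claw":0.08,"delta_pos":[-0.005,-0.022,-0.055],"rotation":[0.28,0,0]},{"claw":0.084,"delta_pos":[-0.007,-0.028,-0.074],"rotation":[0.45,0,0]},{"claw":0.084,"delta_pos":[-0.007,-0.028,-0.074],"rotation":[0.62,0,0]},{"claw":0.084,"delta_pos":[-0.007,-0.028,-0.074],"rotation":[0.736,0,0]},{"claw":0.084,"delta_pos":[-0.007,-0.028,-0.074],"rotation":[0.736,0,0]}]'; python3 wd.py 582.5,-15,150,3.22; python3 - <<'E'
from h import *
s=manip.read_state(); print(s['joints'],s['wrist_force'],s['moment']); np.save('T14.npy',tool(s))
im=manip.camera('wrist')[:,:,::-1];cv2.imwrite('pics/w14.png',im)
E
```

```text
clock: 12.88
eef_pos: [540.9, -7.3, 227.0]
eef_rot: [-3.138, -0.002, 1.652]
wrist_force: [-0.3, -0.0, -0.6]
finger_gap: 78.3
582.5,-15,150,3.22 ([-0.0112, 0.0412, 0.0769], [-0.001, -0.004, -1.568])
[-8.17977048e-02  2.47551407e-01  1.46838823e+00  1.17298144e-03
  1.42954643e+00 -1.62722214e-01] [-0.29930167 -0.04593282 -0.59310453] [-0.03168598  0.05655297 -0.05532968]
```

View pics/w14.png

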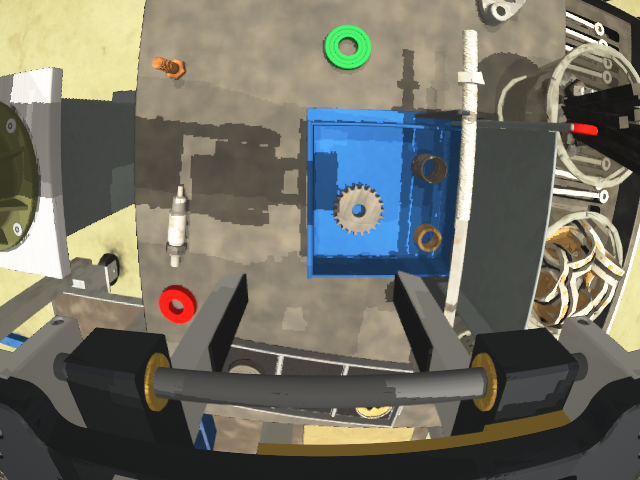

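Clear view: gear (358,210), spring (430,167), bush (427,238), flap upright with the rod across at column 465. Refine the gear's position, then turn the wrist 90° so the jaws open along the bin's width.

```bash
python3 - <<'E'
from h import *
T=np.load('T14.npy'); im=cv2.imread('pics/w14.png'); hsv=cv2.cvtColor(im,cv2.COLOR_BGR2HSV)
m=((hsv[...,0]<95)|(hsv[...,1]<60)).astype(np.uint8); m[:178]=0;m[242:]=0;m[:,:328]=0;m[:,392:]=0
k,l,st,c=cv2.connectedComponentsWithStats(m); i=1+np.argmax(st[1:,4]); print(st[i])
h=cv2.convexHull(np.argwhere(l==i)[:,::-1].astype(np.int32))
H=np.array([plane('wrist',*p[0],19,T)[:2] for p in h.astype(float)]); print(cv2.minEnclosingCircle(H.astype(np.float32)),H.mean(0), plane('wrist',358.5,210.5,19,T))
bi=np.linalg.inv(binT())
for n,u,v,z in (('FLin top',309,123,60),('FRin top',310,274,60),('bush',427,238,25),('spring',430,167,48)): print(n,(bi@np.append(plane('wrist',u,v,z,T),1))[:3].round(1))
E
python3 -m pendant '[{"claw":0.084,"delta_pos":[0,0,0],"rotation":[0,0,-0.17]},{"claw":0.084,"delta_pos":[0,0,0],"rotation":[0,0,-0.35]},{"claw":0.084,"delta_pos":[0,0,0],"rotation":[0,0,-0.53]},{"claw":0.084,"delta_pos":[0,0,0.02],"rotation":[0,0,-0.71]},{"claw":0.084,"delta_pos":[-0.003,0.012,0.03],"rotation":[0,0,-0.89]},{"claw":0.084,"delta_pos":[-0.006,0.024,0.05],"rotation":[0,0,-1.07]},{"claw":0.084,"delta_pos":[-0.011,0.041,0.06],"rotation":[0,0,-1.25]},{"claw":0.084,"delta_pos":[-0.011,0.041,0.077],"rotation":[0,0,-1.42]},{"claw":0.084,"delta_pos":[-0.011,0.041,0.077],"rotation":[0,0,-1.568]},{"claw":0.084,"delta_pos":[-0.011,0.041,0.077],"rotation":[0,0,-1.568]}]' 40
python3 - <<'E'
from h import *
s=manip.read_state(); print(s['joints'],s['wrist_force'],s['finger_gap']); np.save('T15.npy',tool(s))
im=manip.camera('wrist')[:,:,::-1];cv2.imwrite('pics/w15.png',im)
E
```

```text
[ 333  184   51   51 1723]
((583.5904541015625, -14.900368690490723), 30.273122787475586) [583.29130594 -14.23571614] [584.17068756 -15.93999756  19.        ]
FLin top [-75.   82.3  60. ]
FRin top [-74.9 -78.8  60. ]
bush [ 63.1 -48.3  25. ]
spring [54.  38.5 48. ]
clock: 14.18
eef_pos: [581.8, -14.9, 150.1]
eef_rot: [3.14, -0.0, -3.065]
wrist_force: [-0.1, 0.4, 0.2]
finger_gap: 84.1
[-0.0893894   0.39223931  1.45821749  0.00185418  1.2918728  -1.73753924] [-0.12288418  0.37734626  0.16367484] 84.1484303787254
```

View pics/w15.png

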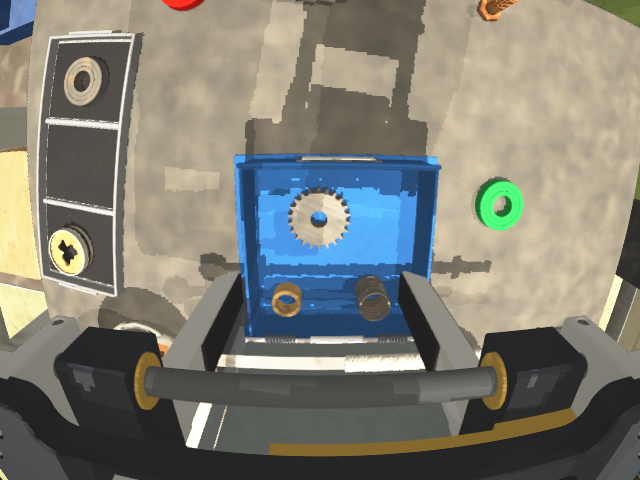

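Gear is at (583.6, -14.9), fitted radius 30.3 (known 30), and bin walls agree within 2 mm. Jaw gap clears the walls, spring and bush. Descend, correcting 1.8 mm.

```bash
python3 - <<'E'
from h import *
T=np.load('T15.npy')
c=[plane('wrist',u,v,9,T)[:2] for u,v in ((47,122),(119,127),(41,200),(118,213))]; print(np.round(c,1),np.mean(c,0))
E
python3 -m pendant '[{"claw":0.084,"delta_pos":[-0.002,0,0.05],"rotation":[0,0,0]},{"claw":0.084,"delta_pos":[-0.002,0,0.1],"rotation":[0,0,0]},{"claw":0.084,"delta_pos":[-0.002,0,0.14],"rotation":[0,0,0]},{"claw":0.084,"delta_pos":[-0.002,0,0.155],"rotation":[0,0,0]},{"claw":0.084,"delta_pos":[-0.002,0,0.165],"rotation":[0,0,0]},{"claw":0.084,"delta_pos":[-0.002,0,0.171],"rotation":[0,0,0]},{"claw":0.084,"delta_pos":[-0.002,0,0.171],"rotation":[0,0,0]}]'
```

```text
[[ 493.7 -330.4]
 [ 503.2 -227.5]
 [ 584.9 -345.8]
 [ 594.7 -231. ]] [ 544.12420021 -283.65302681]
clock: 15.1
eef_pos: [584.1, -14.4, -20.0]
eef_rot: [3.14, 0.001, -3.067]
wrist_force: [-0.4, -1.1, -0.5]
finger_gap: 84.0
```

```bash
python3 - <<'E'
from h import *
im=manip.camera('wrist')[:,:,::-1];cv2.imwrite('pics/w16.png',im)
E
```

```text
(no output)
```

View pics/w16.png

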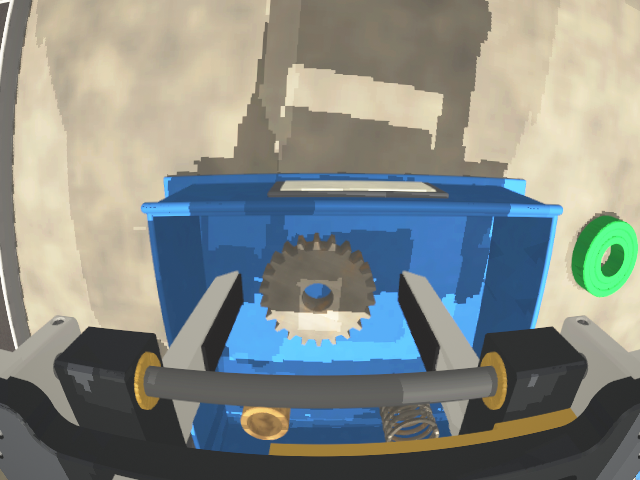

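The fingers stand either side of the gear at (318,295), clear of the bush and spring. Close.

```bash
python3 -m pendant '[{"claw":0.07,"delta_pos":[0,0,0.001],"rotation":[0,0,0]},{"claw":0.05,"delta_pos":[0,0,0.001],"rotation":[0,0,0]},{"claw":0.04,"delta_pos":[0,0,0.001],"rotation":[0,0,0]},{"claw":0.04,"delta_pos":[0,0,0.001],"rotation":[0,0,0]},{"claw":0.04,"delta_pos":[0,0,0.001],"rotation":[0,0,0]}]' 45
python3 - <<'E'
from h import *
im=manip.camera('wrist')[:,:,::-1];cv2.imwrite('pics/w17.png',im)
E
```

```text
clock: 15.78
eef_pos: [584.4, -14.5, -20.6]
eef_rot: [3.14, 0.001, -3.067]
wrist_force: [-0.0, -0.5, 3.8]
finger_gap: 58.9
```

View pics/w17.png

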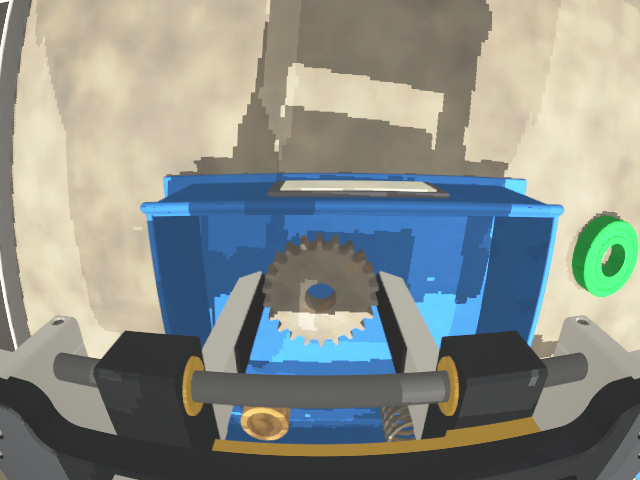

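The gap is 58.9 and both pads are on the gear. Lift it straight up.

```bash
python3 -m pendant '[{"claw":0.04,"delta_pos":[0,0,-0.02],"rotation":[0,0,0]},{"claw":0.04,"delta_pos":[0,0,-0.05],"rotation":[0,0,0]},{"claw":0.04,"delta_pos":[0,0,-0.09],"rotation":[0,0,0]},{"claw":0.04,"delta_pos":[0,0,-0.13],"rotation":[0,0,0]},{"claw":0.04,"delta_pos":[0,0,-0.15],"rotation":[0,0,0]},{"claw":0.04,"delta_pos":[0,0,-0.15],"rotation":[0,0,0]},{"claw":0.04,"delta_pos":[0,0,-0.15],"rotation":[0,0,0]}]'
python3 wd.py 545,-285,125,3.04 545,-285,10,3.04; python3 - <<'E'
from h import *
s=manip.read_state(); print(s['joints'])
im=manip.camera('wrist')[:,:,::-1];cv2.imwrite('pics/w18.png',im)
E
```

```text
clock: 16.7
eef_pos: [583.7, -14.7, 128.6]
eef_rot: [3.14, -0.0, -3.067]
wrist_force: [0.0, 0.2, -2.5]
finger_gap: 59.1
545,-285,125,3.04 ([0.0587, -0.2667, 0.0032], [0.002, -0.0, 0.176])
545,-285,10,3.04 ([0.0587, -0.2669, 0.1182], [0.002, -0.0, 0.176])
[-0.08873113  0.41556981  1.47728342  0.00175827  1.24906988 -1.73439667]
```

View pics/w18.png

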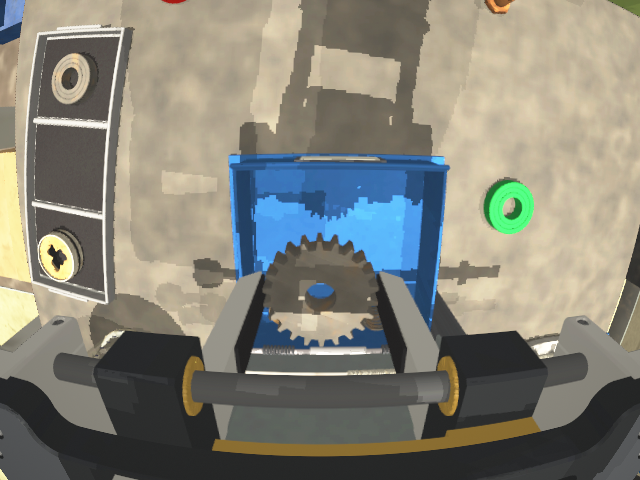

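The gear is held level with its weight on the wrist (about 2.5 N). Carry it over the right wall to above the middle bay.

```bash
python3 -m pendant '[{"claw":0.04,"delta_pos":[0.007,-0.03,0],"rotation":[0,0,0.02]},{"claw":0.04,"delta_pos":[0.016,-0.075,0],"rotation":[0,0,0.05]},{"claw":0.04,"delta_pos":[0.028,-0.125,0],"rotation":[0,0,0.08]},{"claw":0.04,"delta_pos":[0.038,-0.175,0],"rotation":[0,0,0.12]},{"claw":0.04,"delta_pos":[0.049,-0.225,0],"rotation":[0,0,0.15]},{"claw":0.04,"delta_pos":[0.0587,-0.26,0.003],"rotation":[0,0,0.176]},{"claw":0.04,"delta_pos":[0.0587,-0.267,0.003],"rotation":[0,0,0.176]},{"claw":0.04,"delta_pos":[0.0587,-0.267,0.003],"rotation":[0,0,0.176]},{"claw":0.04,"delta_pos":[0.0587,-0.267,0.003],"rotation":[0,0,0.176]}]'
python3 - <<'E'
from h import *
s=manip.read_state(); print(s['joints']); np.save('T19.npy',tool(s))
im=manip.camera('wrist')[:,:,::-1];cv2.imwrite('pics/w19.png',im)
im=manip.camera('scene')[:,:,::-1];cv2.imwrite('pics/s19.png',im)
E
```

```text
clock: 17.88
eef_pos: [545.2, -284.1, 124.7]
eef_rot: [3.14, -0.001, 3.041]
wrist_force: [0.7, 0.3, -2.5]
finger_gap: 59.1
[-5.40625701e-01  4.87606807e-01  1.38257686e+00  1.31599297e-03
  1.27345334e+00 -2.01150333e+00]
```

View pics/w19.png

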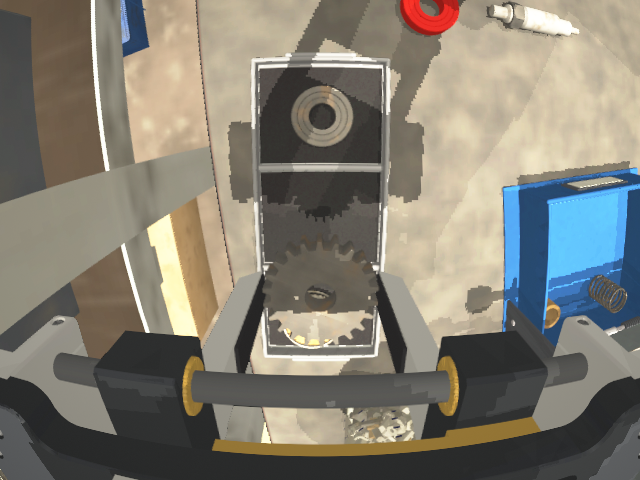

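View pics/s19.png

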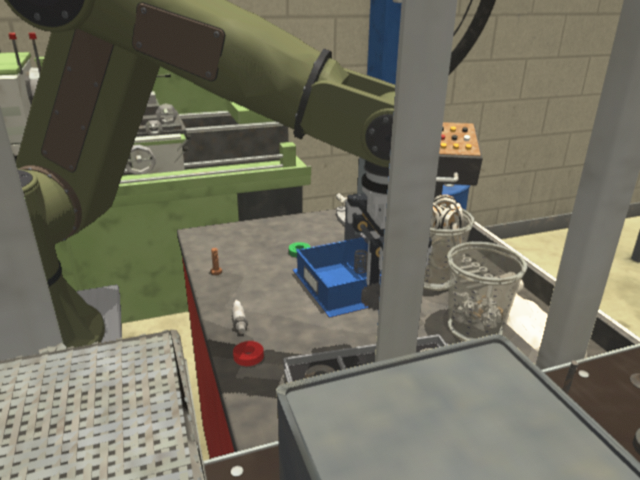

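```bash
python3 - <<'E'
from h import *
T=np.load('T19.npy')
a=plane('wrist',260,167,9,T);b=plane('wrist',384,168,9,T); print('divider ends',a,b,np.linalg.norm(a-b)); d=(b-a)/np.linalg.norm(b-a); xdir=np.array([d[1],-d[0],0]); print('bay1',(a+b)/2+47*xdir, xdir)
c=[plane('wrist',u,v,18,T) for u,v in ((252,60),(388,62),(264,355),(378,353))]; print('corners',np.round(c,1),np.mean(c,0), np.linalg.norm(c[0]-c[1]),np.linalg.norm(c[0]-c[2]))
E
python3 wd.py 545,-285,0,3.042 545,-285,-16,3.042 545,-285,-20,3.042
```

```text
divider ends [ 490.83610922 -331.72538109    9.        ] [ 502.67878495 -223.01602743    9.        ] 109.35251502372718
bay1 [ 543.48101463 -282.4607176     9.        ] [ 0.99411846 -0.10829816  0.        ]
corners [[ 397.2 -326.6   18. ]
 [ 410.4 -213.    18. ]
 [ 678.1 -355.5   18. ]
 [ 687.5 -238.7   18. ]] [ 543.31626956 -283.43912567   18.        ] 114.41388234232085 282.42462800702265
545,-285,0,3.042 ([0.0, -0.001, 0.1249], [0.002, -0.001, -0.001])
545,-285,-16,3.042 ([0.0, -0.001, 0.1409], [0.002, -0.001, -0.001])
545,-285,-20,3.042 ([0.0, -0.001, 0.1449], [0.002, -0.001, -0.001])
```

The tray's middle bay is at about (544, -284), so the tool is within 2 mm. The tray floor is at the same height as the bin floor, so I'll lower to TCP z ≈ -20.5, where it was gripped.

```bash
python3 -m pendant '[{"claw":0.04,"delta_pos":[0,0,0.04],"rotation":[0,0,0]},{"claw":0.04,"delta_pos":[0,0,0.08],"rotation":[0,0,0]},{"claw":0.04,"delta_pos":[0,0,0.115],"rotation":[0,0,0]},{"claw":0.04,"delta_pos":[0,0,0.13],"rotation":[0,0,0]},{"claw":0.04,"delta_pos":[0,0,0.138],"rotation":[0,0,0]},{"claw":0.04,"delta_pos":[0,0,0.143],"rotation":[0,0,0]},{"claw":0.04,"delta_pos":[0,0,0.145],"rotation":[0,0,0]},{"claw":0.04,"delta_pos":[0,0,0.145],"rotation":[0,0,0]}]'
```

```text
clock: 18.98
eef_pos: [545.4, -284.2, -19.5]
eef_rot: [3.14, -0.0, 3.041]
wrist_force: [-0.4, 0.7, -2.2]
finger_gap: 58.8
```

```bash
python3 -m pendant '[{"claw":0.04,"delta_pos":[0,0,0.0015],"rotation":[0,0,0]},{"claw":0.04,"delta_pos":[0,0,0.0025],"rotation":[0,0,0]},{"claw":0.04,"delta_pos":[0,0,0.0025],"rotation":[0,0,0]}]'
```

```text
clock: 19.35
eef_pos: [545.7, -284.4, -20.6]
eef_rot: [3.141, 0.001, 3.041]
wrist_force: [-5.3, 2.1, 10.4]
finger_gap: 59.2
```

Touchdown: the vertical force went from -2 to +10 N. Open a little, then rise.

```bash
python3 -m pendant '[{"claw":0.072,"delta_pos":[0,0,-0.001],"rotation":[0,0,0]},{"claw":0.072,"delta_pos":[0,0,-0.001],"rotation":[0,0,0]},{"claw":0.072,"delta_pos":[0,0,-0.001],"rotation":[0,0,0]},{"claw":0.072,"delta_pos":[0,0,-0.02],"rotation":[0,0,0]},{"claw":0.072,"delta_pos":[0,0,-0.06],"rotation":[0,0,0]},{"claw":0.072,"delta_pos":[0,0,-0.11],"rotation":[0,0,0]},{"claw":0.072,"delta_pos":[0,0,-0.16],"rotation":[0,0,0]},{"claw":0.072,"delta_pos":[0,0,-0.2],"rotation":[0,0,0]},{"claw":0.072,"delta_pos":[0,0,-0.2],"rotation":[0,0,0]}]'
python3 wd.py 400,-200,230,3.04
python3 - <<'E'
from h import *
im=manip.camera('wrist')[:,:,::-1];cv2.imwrite('pics/w20.png',im)
np.save('T20.npy',tool())
E
```

```text
clock: 20.48
eef_pos: [546.6, -285.2, 184.1]
eef_rot: [-3.14, 0.007, 3.041]
wrist_force: [-0.3, -0.2, -0.7]
finger_gap: 72.2
400,-200,230,3.04 ([0.1541, 0.07, -0.0471], [-0.002, 0.007, 0.001])
```

View pics/w20.png

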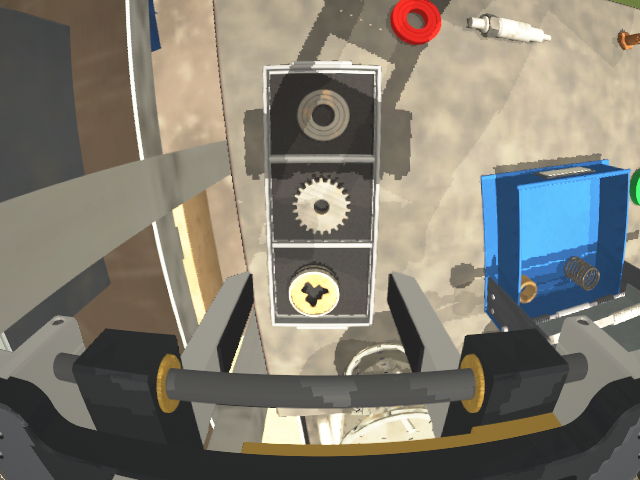

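The gear lies flat in the middle bay at (321,206). Back off and check everything with the top camera, including whether the plug and bearing are within 33 mm of their bay centres.

```bash
python3 -m pendant '[{"claw":0.072,"delta_pos":[0.04,0.018,-0.03],"rotation":[0,0,0]},{"claw":0.072,"delta_pos":[0.09,0.04,-0.045],"rotation":[0,0,0]},{"claw":0.072,"delta_pos":[0.15,0.07,-0.047],"rotation":[0,0,0]},{"claw":0.072,"delta_pos":[0.15,0.07,-0.047],"rotation":[0,0,0]},{"claw":0.072,"delta_pos":[0.15,0.07,-0.047],"rotation":[0,0,0]}]'
python3 - <<'E'
from h import *
t=manip.camera('top')[:,:,::-1]; cv2.imwrite('pics/t21.png',t); cv2.imwrite('pics/t21c.png',cv2.resize(t[170:330,230:470],None,fx=3.3,fy=3.3,interpolation=cv2.INTER_CUBIC))
im=manip.camera('wrist')[:,:,::-1];cv2.imwrite('pics/w21.png',im); np.save('T21.npy',tool())
im=manip.camera('scene')[:,:,::-1];cv2.imwrite('pics/s21.png',im)
E
```

```text
clock: 21.15
eef_pos: [403.6, -200.1, 227.8]
eef_rot: [-3.141, 0.004, 3.041]
wrist_force: [0.4, -0.7, 0.3]
finger_gap: 71.9
```

View pics/t21c.png

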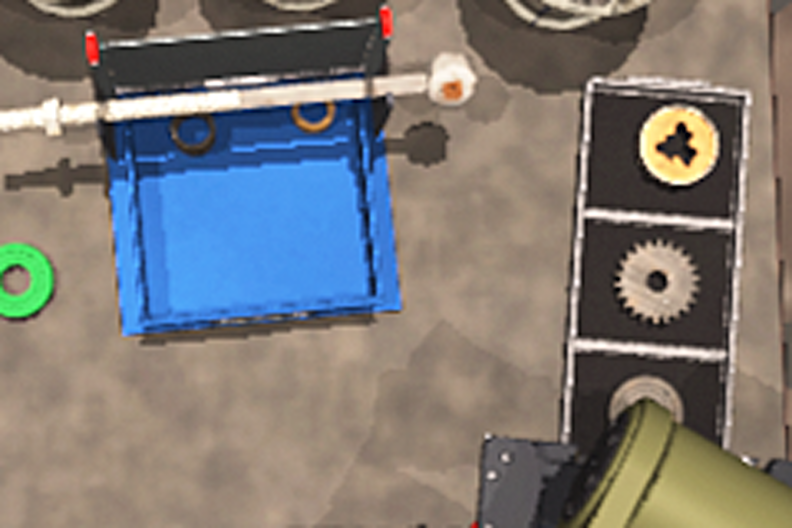

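View pics/s21.png

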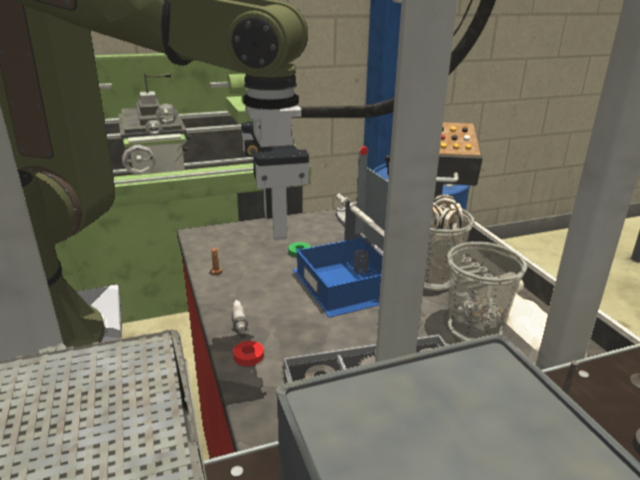

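```bash
python3 - <<'E'
from h import *
px=lambda u,v:(230+u/3.3,170+v/3.3)
bay={0:(451.7,-277.3),1:(545.,-286.6),2:(637.7,-295.7)}
print('gear',plane('top',*px(657,281),19)[:2],np.linalg.norm(plane('top',*px(657,281),19)[:2]-bay[1]))
print('plug',plane('top',*px(680,146),23)[:2],np.linalg.norm(plane('top',*px(680,146),23)[:2]-bay[2]))
t=cv2.imread('pics/top0.png'); 
p=plane('top',425.5,295,18)[:2]; print('bearing(start)',p,np.linalg.norm(p-bay[0]))
bi=np.linalg.inv(binT()); f=lambda p:(bi@np.append(p,1))[:3]
n=f(plane('top',*px(52,117),132)); e=f(plane('top',*px(453,83),132)); print('rod mid bin',(n*137.5+e*125.5)/263,'skew',np.arctan2((n-e)[0],(n-e)[1]),np.linalg.norm(n-e))
for u,v in ((92,47),(387,23)): print('flap tip bin at z268',f(plane('top',*px(u,v),268)))
s=manip.read_state(); print(s['clock'],s['wrist_force'],s['finger_gap'])
E
```

```text
gear [ 545.30997429 -284.95563384] 1.673327260933604
plug [ 641.03146484 -303.85601631] 8.810179345097968
bearing(start) [ 452.43399274 -273.57434625] 3.797267597177243
rod mid bin [ 60.0304327   -1.26728127 132.        ] skew 0.012191558418381498 264.6341612224045
flap tip bin at z268 [ 80.03228065  86.2353581  268.        ]
flap tip bin at z268 [ 77.39635136 -88.76000989 268.        ]
21.3 [ 0.30525955 -0.40965423 -0.25320091] 71.73546595544131
```

All checks are within limits and the arm is clear of everything. Handing in.

```bash
python3 -c "
from cell import manip
manip.sign_off()"
```

```text
the job is handed in; nothing more can be done
```

I propped the flap open with the tie rod, took the missing gear out of the bin and laid it in the tray's middle bay. I handed the job in at 21.3 s; the sign-off gives no verdict.

**Last checks before sign-off:**

| Item | Measured | Limit |
|---|---|---|
| Rod middle, bin x / y | 60 mm / -1 mm | 50–70 mm / ±20 mm |
| Rod skew | 0.012 rad | 0.08 rad |
| Flap | looks upright, arm tips at bin x 77–80 mm | 1.4–1.8 rad |
| Gear to bay centre | 2 mm | 33 mm |
| Core plug to bay centre | 9 mm | 33 mm |
| Bearing to bay centre (first picture) | 4 mm | 33 mm |

- **Measured indirectly:** I assumed the rod's height (bin z 132) from its contact with the rests, and judged the flap angle from the arm tips.
- **Bearing:** the arm partly hid it in the last top picture, so its figure comes from the first one. It still looked in place in the last wrist view.
- **Bystanders:** the spring, bush and surrounding items looked unmoved in the last pictures. I didn't measure their positions again.

**What disagreed with the brief:**
- **Finger length:** the fingers end about 27–30 mm short of the stated TCP. My first grip closed on air above the rod, so I worked out the real tip position from two camera views and corrected for it.
- **Bin position:** my first estimate was about 3 mm off towards the rear. I corrected it when the horns came into view, before lowering the rod.

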